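# Refill the tilt-out walnut bin from a scoop

### The arm

A 6-joint arm with a two-finger parallel gripper is mounted at the origin on the work surface; the furniture and walls round the work are solid. World frame = base frame: x ahead of the robot, y to its left, z up, the work surface at z = 0. Lengths are in m, angles in rad, forces in N, time in s.
With the tool pointing down it reaches from about 0.35 to 0.775 m from the base axis. Payload 7.3 kg.
Tool frame: the origin (TCP) lies midway between the tips of the shut fingers; the grasp point (between the pads) lies 19 mm behind it (robot.tcp_to_grasp is the distance from the TCP to the grasp point, in m); x points along the fingers, z is the direction in which the jaws open and shut, and the axes are right-handed (so a half turn about x gives the same grasp; the last joint's range is limited). The gripper opens to 92 mm and grips with 3 to 60 N. Pads are 19 mm wide; open, the fingers measure 130 mm over their backs; the gripper's body (75 mm by 190 mm) begins 47 mm behind the grasp point.
Start: joints at [-1.4, 0.342, 1.524, -0, 1.275, -0.146], TCP at [0.164, -0.499, 0.227] pointing down, gripper open.
Joint ranges: [-2.53, 2.53], [-0.77, 2.02], [0.04, 2.7], [-1, 4.14], [0.28, 2.66], [-3.11, 3.11]. Speed limits (rad/s): [2.57, 2.57, 3.14, 3.14, 3.14, 3.14].

### API

Orientations are given as [roll, pitch, yaw] about the fixed x, y, z axes, in that order (R = Rz(yaw) Ry(pitch) Rx(roll)).
In Python, from cell import robot gives the robot as it stands.
- The arm moves only by the tool move_arm, never from a script. Its argument "deltas" is a list of rows, each an object with "dp": the shift along the tool's x, y, z in m, a list of three; "turn": the turn, a rotation vector about the tool's x, y, z in degrees, a list of three. A call has 1 to 10 rows; each row is the pose to reach, as a shift and turn from the pose commanded when the call began, along the tool's axes at that moment; what a row does not reach only later rows make up. A row lasts 1/10 s, in which the tool goes at most 50 mm and 8.59 degrees, less where a joint would pass 70% of its speed; a pose out of reach is approached as far as the arm can. A call with a gripper value outside its range is refused whole. "hand" is the finger opening in m, from 0 to 0.0918, set as the call begins (left out, the last holds). The fingers move at their own pace and stop on an object; "squeeze" is the grip in N (left out, the last holds). Time passes only in rows, so rows that repeat a pose let the fingers close. It gives the time, the measured TCP pose, the force and the opening at its end, in the units of the state.
- robot.observe(): the state, without advancing time (a new reading comes with each control period).
- robot.read_camera(name): name is "scene" or "side" or "wrist"; returns (picture, depth): 420x560x3 uint8, red, green, blue; 420x560 float32, m along the optical axis (not along the pixel's ray), 0 where there is no reading.
- robot.camera_info(name): a dict with "fx", "fy", "cx", "cy" (pixels), "k1" (the pictures are not rectified: a ray, as slopes to the right and down, at radius r is drawn at 1 + k1 r^2 times it, then the intrinsics apply), "R" (3x3) and "t" (3): a world point X has camera coordinates R X + t. Camera axes: x right, y down, z forward; pixel columns grow to the right and rows downward; lengths in m; the calibration is good to about 2 mm. A picture is of the moment at which its call begins: read the wrist's pose just before it. camera_info takes no time and is no camera call; for the wrist camera it gives the pose at the moment of the call.
- robot.hand_in(): hands the job in, once; it reports no verdict.
The state is a dict: "time": time; "qpos": joint angles; "qvel": joint speeds; "joint_efforts": joint torques, N m; "tool_pos": TCP position; "tool_rot": TCP orientation; "contact_force": force on the tool from outside, world axes, zero at the start; "torque": the same for the moment, N m; "opening": finger opening in m.
Only numpy, scipy, OpenCV 4.12 (cv2) and the standard library are available. Lean on these libraries where they do the work, as an engineer would, in place of code of your own. Each camera call takes 0.05 s, during which the arm holds its last target.

### The job

Pull the tilt-out bin on the worktop open, easing it down all the way onto its stop instead of letting it bang, then tip all four walnuts from the scoop into the tilted bin without touching the nuts. Leave the bin tilted out at its stop with the nuts in it and set the empty scoop down flat and upright on the worktop, leaving the slicer and everything else alone.

Things in the scene. Friction and masses are not known exactly. Their poses are not given: they have to be found in the camera images.
- bin (a joint): the tilt-out bin's hinge, rad: 0 = shut, grows as the front tilts out toward the robot; the stop is near 0.62. The hinge is a level line along the foot of the front, parallel to the cabinet's y axis. Hopper and front together weigh about 0.9 kg: let go before about 0.22 rad they swing shut, beyond about 0.42 rad they fall outward by themselves onto the stop, at the stop they stay. Opening takes about 2 N at the handle at first
- cabinet: fixed cabinet of the tilt-out bin, pale wood, 140 mm deep (x), 190 wide (y), 222 high, open front closed by the bin's darker wooden front. Origin under its centre on the worktop; its own -x axis is the side of the bin front (faces roughly the robot)
- bin_hinge (a point): point on the bin's hinge line, in the middle of the bin's width, 26 mm above the worktop, 70 mm in front of the cabinet's centre. Its axes turn with the bin; shut, they are those of the cabinet (x to the back, z up)
- bin_handle (a point): middle of the bin's dark steel bar handle: a level round bar 10 mm thick and 80 mm long along the cabinet's y, 40 mm off the face of the front and 12 mm below the front's top edge; when shut it lies 55 mm in front of the hinge and 186 mm above it. Can be pinched from above, one finger behind the bar. Axes as bin_hinge
- bin_in (a point): middle of the hopper's inner floor. The hopper behind the front is an open-topped steel box 100 mm front to back (x), 121 mm wide inside (y), front 188 mm and back 126 mm high above its floor, walls 5 mm. Axes as bin_hinge
- bin_mouth (a point): middle of the hopper's open top, 155 mm above the inner floor. Axes as bin_hinge. Shut, the mouth is inside the cabinet; at the stop it lies in front of the cabinet and the mouth spans, level, from about 5 mm behind the hinge line to 115 mm in front of it, its front edge 187 mm and its back edge 197 mm above the worktop
- scoop: loose flat-bottomed metal scoop holding the walnuts: pan 106 mm long (x from -50 to +56 mm), 86 wide (y), walls 40 high; the +x end is the open mouth, where the last 24 mm of floor rise by 7 mm as a lip. Wooden handle behind. Origin under the pan's middle on its underside; z up. About 0.16 kg empty; walnuts slide out over the lip when the mouth is tipped about 35 to 60 degrees down
- scoop_handle (a point): grip point on the scoop's wooden handle, 95 mm behind the scoop's origin and 33 mm above its underside; the handle is a straight bar along the scoop's x from -55 to -161 mm, 18 mm wide (y), 20 mm high. Axes as the scoop
- slicer_lever (a joint): lever of the bench guillotine slicer, 0 = blade down, as it starts; leave it alone
- walnut_0: one of four loose whole walnuts in the shell, about 29 mm across and 25 high as it lies, 14 g, in the scoop at the start. Origin at its centre
- walnut_1: one of four loose whole walnuts in the shell, about 29 mm across and 25 high as it lies, 14 g, in the scoop at the start. Origin at its centre
- walnut_2: one of four loose whole walnuts in the shell, about 29 mm across and 25 high as it lies, 14 g, in the scoop at the start. Origin at its centre
- walnut_3: one of four loose whole walnuts in the shell, about 29 mm across and 25 high as it lies, 14 g, in the scoop at the start. Origin at its centre
- spice_jar: glass spice jar with red cap, 44 mm across, 107 high; loose, to be left alone. Origin under its centre
- spice_jar_b: glass spice jar with black cap, 44 mm across, 107 high; loose, to be left alone. Origin under its centre

How it is judged:
By the outcome, as a careful person would: the job done as asked, in the order asked, and still so for the second after the job is handed in, with the robot touching nothing.
It also fails if it takes over 67 s, if anything falls off the work surface, if the arm or the gripper's body presses on something with over 40 N, if the wrist force passes 120 N, or if a joint passes its speed limit or range.

## Working session

There is one attempt and no reset: what is moved stays moved. The work goes in short steps, Python scripts to look and compute and a tool call to move; the robot and the scene stay as the last step left them, time stands still between calls to the robot, and variables do not carry over. Pictures are saved under pics/ and viewed, and the job is handed in when it is done.

Besides the shell and the picture viewer there is one more tool, called after "Call:" by a JSON object that holds its "api" and its "payload", one argument or row to a line. move_arm: Moves the arm, as the interface text tells. Its arguments: {"type":"object","properties":{"deltas":{"type":"array"},"hand":{"type":"number"},"squeeze":{"type":"number"}},"required":["deltas"]}

```bash
ls; mkdir -p pics
cat > h.py <<'E'
import numpy as np, cv2
from scipy.spatial.transform import Rotation as Ro
from cell import robot
def snap(n,f):
    info=robot.camera_info(n); p,d=robot.read_camera(n)
    cv2.imwrite('pics/%s.png'%f,p[:,:,::-1]); np.savez('pics/%s.npz'%f,d=d,p=p,**{k:np.array(v) for k,v in info.items()})
def load(f): return np.load('pics/%s.npz'%f)
def cloud(z):
    d=z['d']; h,w=d.shape
    K=np.array([[z['fx'],0,z['cx']],[0,z['fy'],z['cy']],[0,0,1.]],float)
    u,v=np.meshgrid(np.arange(w),np.arange(h))
    pts=np.stack([u,v],-1).reshape(-1,1,2).astype(float)
    n=cv2.undistortPoints(pts,K,np.array([float(z['k1']),0,0,0])).reshape(h,w,2)
    c=np.concatenate([n*d[...,None],d[...,None]],-1)
    X=(c-z['t'])@z['R']
    X[d==0]=np.nan
    return X
def st():
    s=robot.observe(); print({k:np.round(v,3).tolist() for k,v in s.items()})
    return s
E
python3 - <<'E'
from h import *
st(); print(robot.tcp_to_grasp)
for n in('scene','side','wrist'): snap(n,n+'0')
for n in('scene','side','wrist'): print({k:np.round(v,3).tolist() for k,v in robot.camera_info(n).items()})
E
```

```text
pics
{'time': 0.0, 'qpos': [-1.4, 0.343, 1.525, 0.0, 1.275, -0.146], 'qvel': [-0.0, -0.0, 0.0, -0.001, -0.002, -0.003], 'joint_efforts': [-0.001, -43.124, -24.422, 0.072, 0.056, -0.0], 'tool_pos': [0.164, -0.498, 0.226], 'tool_rot': [2.987, 1.569, 1.733], 'contact_force': [0.143, 0.07, -0.517], 'torque': [0.043, 0.005, -0.036], 'opening': 0.092}
0.0188
{'fx': 491.636, 'fy': 491.636, 'cx': 286.47, 'cy': 213.589, 'k1': -0.17, 'R': [[-0.525, -0.851, -0.019], [-0.556, 0.36, -0.749], [0.645, -0.382, -0.662]], 't': [0.271, 0.405, 0.963]}
{'fx': 440.741, 'fy': 440.741, 'cx': 279.95, 'cy': 208.168, 'k1': 0.036, 'R': [[-0.964, -0.267, 0.001], [-0.139, 0.498, -0.856], [0.228, -0.825, -0.517]], 't': [0.501, 0.221, 1.097]}
{'fx': 298.886, 'fy': 298.886, 'cx': 277.867, 'cy': 210.79, 'k1': -0.045, 'R': [[0.311, -0.95, -0.002], [-0.913, -0.3, 0.277], [-0.264, -0.085, -0.961]], 't': [-0.524, -0.036, 0.39]}
```

View pics/scene0.png

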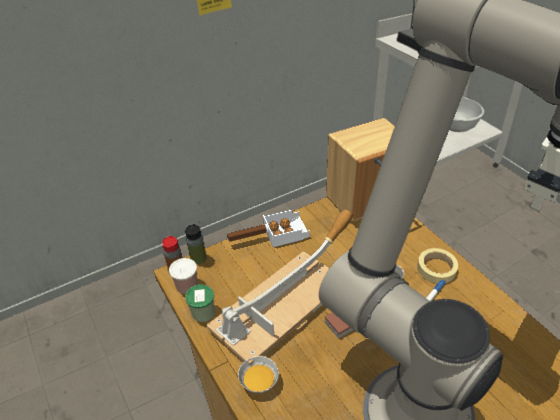

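View pics/side0.png

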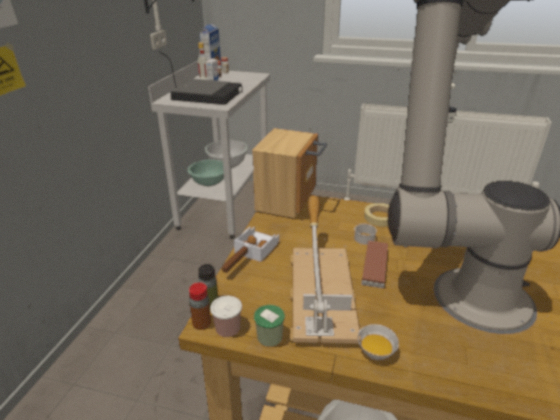

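View pics/wrist0.png

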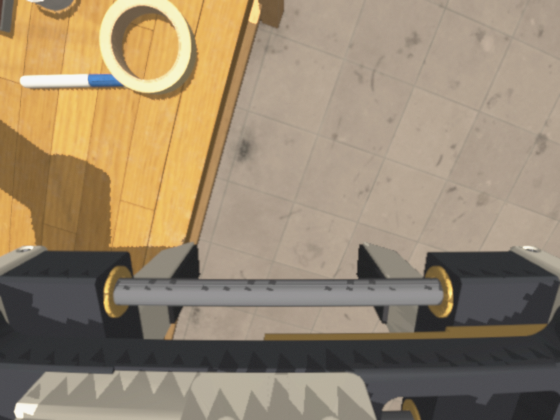

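The scene picture shows the cabinet at about (365,165), the scoop pan at (285,228) with its handle at (245,233), and the slicer below it with its lever ending at (345,220). The side view has the cabinet at (285,172), its bar handle at (317,150), and the scoop at (257,243). I'll turn the depth into a top-down map next.

```bash
cat > td.py <<'E'
from h import *
import sys
def topdown(fs,out,x0=0.2,x1=1.0,y0=-0.5,y1=0.6,s=700,zmax=0.35,zmin=-0.05):
    W=int((y1-y0)*s);H=int((x1-x0)*s)
    img=np.zeros((H,W,3),np.uint8);zb=np.full((H,W),-9.)
    for f in fs:
        z=load(f);X=cloud(z).reshape(-1,3);p=z['p'].reshape(-1,3)
        ok=np.isfinite(X[:,0])&(X[:,2]<zmax)&(X[:,2]>zmin)
        X=X[ok];p=p[ok]
        c=((y1-X[:,1])*s).astype(int);r=((x1-X[:,0])*s).astype(int)
        k=(c>=0)&(c<W)&(r>=0)&(r<H)
        for ci,ri,zz,pp in zip(c[k],r[k],X[k,2],p[k]):
            if zz>zb[ri,ci]: zb[ri,ci]=zz; img[ri,ci]=pp[::-1]
    for a in np.arange(np.ceil(x0*10)/10,x1,0.1):
        r=int((x1-a)*s); cv2.line(img,(0,r),(W,r),(255,255,0),1); cv2.putText(img,'x%.1f'%a,(0,r),0,.4,(255,255,255))
    for a in np.arange(np.ceil(y0*10)/10,y1,0.1):
        c=int((y1-a)*s); cv2.line(img,(c,0),(c,H),(255,255,0),1); cv2.putText(img,'y%.1f'%a,(c,12),0,.4,(255,255,255))
    cv2.imwrite('pics/%s.png'%out,img)
E
python3 - <<'E'
from td import *
topdown(['scene0','side0','wrist0'],'td0')
for f,uv in (('side0',[(317,150),(257,243),(234,259),(315,205)]),('scene0',[(285,228),(245,233),(345,220),(340,140),(375,160)])):
    X=cloud(load(f))
    for u,v in uv: print(f,u,v,np.round(X[v,u],3))
E
```

```text
side0 317 150 [ 0.802 -2.043 -0.559]
side0 257 243 [ 0.608 -0.066  0.002]
side0 234 259 [0.625 0.072 0.042]
side0 315 205 [ 0.452 -0.122  0.124]
scene0 285 228 [ 0.606 -0.051  0.013]
scene0 245 233 [0.621 0.065 0.041]
scene0 345 220 [ 0.447 -0.131  0.124]
scene0 340 140 [ 0.628 -0.242  0.222]
scene0 375 160 [ 0.51  -0.268  0.216]
```

View pics/td0.png

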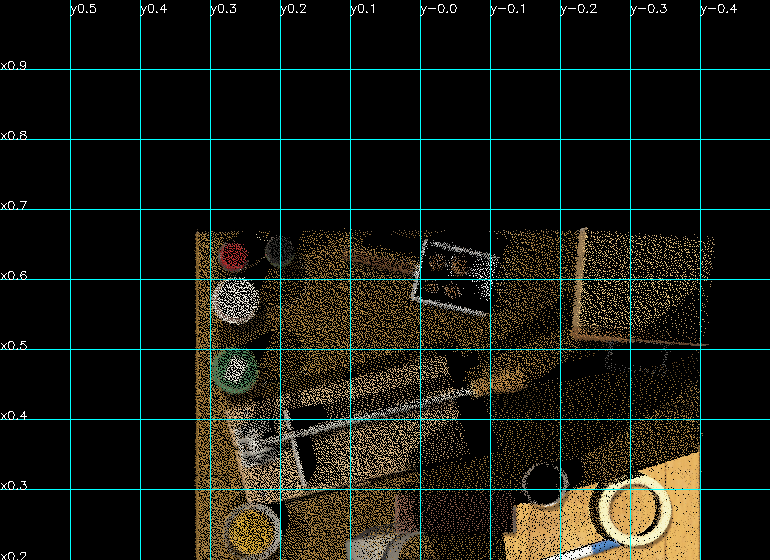

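The top-down map shows the cabinet at x 0.50–0.68, y −0.41 to −0.21, and the scoop pan around (0.60,−0.05) with its handle toward +y. The slicer lever's knob is near (0.45,−0.13), and a small cup sits at (0.31,−0.18). Next I'll fit the cabinet and scoop.

Run:
```python
from h import *
P=np.concatenate([cloud(load(f)).reshape(-1,3) for f in('scene0','side0')])
C=np.concatenate([load(f)['p'].reshape(-1,3) for f in('scene0','side0')]).astype(int)
ok=np.isfinite(P[:,0]);P=P[ok];C=C[ok]
T=P[(abs(P[:,2]-.222)<.006)&(P[:,0]>.45)&(P[:,1]<-.19)&(P[:,1]>-.45)&(P[:,0]<.7)]
print(len(T),T.min(0),T.max(0))
r=cv2.minAreaRect(T[:,:2].astype(np.float32));print(r,cv2.boxPoints(r))
# left face
for zlo,zhi in((.05,.13),(.13,.205)):
  L=P[(P[:,2]>zlo)&(P[:,2]<zhi)&(P[:,0]>.5)&(P[:,0]<.67)&(abs(P[:,1]+.215)<.025)]
  c=np.polyfit(L[:,0],L[:,1],1);print('left face y=',c,len(L),L[:,0].min(),L[:,0].max(),np.std(L[:,1]-np.polyval(c,L[:,0])))
# scoop handle
Hd=P[(P[:,2]>.03)&(P[:,2]<.06)&(P[:,0]>.56)&(P[:,0]<.68)&(P[:,1]>.01)&(P[:,1]<.16)]
print('handle',len(Hd),np.median(Hd[:,2]),cv2.minAreaRect(Hd[:,:2].astype(np.float32)),cv2.boxPoints(cv2.minAreaRect(Hd[:,:2].astype(np.float32))))
S=P[(P[:,2]>.03)&(P[:,2]<.05)&(P[:,0]>.53)&(P[:,0]<.68)&(P[:,1]>-.13)&(P[:,1]<.01)]
print('pan',len(S),cv2.minAreaRect(S[:,:2].astype(np.float32)),cv2.boxPoints(cv2.minAreaRect(S[:,:2].astype(np.float32))))
# bin handle
B=P[(P[:,2]>.19)&(P[:,2]<.235)&(P[:,0]>.4)&(P[:,0]<.5)&(P[:,1]<-.2)&(P[:,1]>-.45)]
print('bar',len(B),B[:10])
K=P[(P[:,2]>.06)&(P[:,0]>.38)&(P[:,0]<.5)&(P[:,1]>-.2)&(P[:,1]<.2)]
print('lever',K.min(0),K.max(0))
```

```text
3039 [ 0.46763878 -0.42047614  0.2160269 ] [ 0.67413457 -0.2183416   0.2265725 ]
((0.5691477060317993, -0.3177941143512726), (0.19687826931476593, 0.19989511370658875), 86.45751953125) [[ 0.4633087  -0.40986955]
 [ 0.6628219  -0.42222077]
 [ 0.6749867  -0.22571868]
 [ 0.47547352 -0.21336746]]
left face y= [-0.04754307 -0.19945691] 1867 0.5121213577219386 0.6698519604532313 0.003306542931273342
left face y= [-0.04860241 -0.19891948] 1900 0.5145916957509123 0.6699278573559541 0.0033592852788380824
handle 528 0.04045478733610741 ((0.6234415769577026, 0.05184444040060043), (0.1239023432135582, 0.04888606816530228), 59.739871978759766) [[ 0.5711102   0.01065183]
 [ 0.6133353  -0.01398316]
 [ 0.67577296  0.09303705]
 [ 0.63354784  0.11767204]]
pan 473 ((0.6042588353157043, -0.04171273857355118), (0.10873345285654068, 0.09614543616771698), 70.42890167236328) [[ 0.5407519  -0.07683529]
 [ 0.6313427  -0.10904174]
 [ 0.6677658  -0.00659019]
 [ 0.57717496  0.02561626]]
bar 105 [[ 0.49754793 -0.2702815   0.21674974]
 [ 0.49663168 -0.27290097  0.21629603]
 [ 0.49527417 -0.27509646  0.2162707 ]
 [ 0.49611061 -0.26932294  0.21485535]
 [ 0.49228084 -0.26911887  0.21724774]
 [ 0.49303089 -0.27335266  0.21516322]
 [ 0.49543459 -0.26909936  0.21221548]
 [ 0.48965473 -0.26700617  0.2165322 ]
 [ 0.49092625 -0.2686741   0.21198312]
 [ 0.49767829 -0.35760144  0.21377065]]
lever [ 0.38004948 -0.15568657  0.06006545] [0.47625722 0.19492439 0.14433206]
```

```bash
cat >> h.py <<'E'
def pose(s=None):
    s=s or robot.observe()
    return np.array(s['tool_pos']),Ro.from_euler('xyz',s['tool_rot']).as_matrix()
E
python3 - <<'E'
from h import *
p,R=pose(); print(R.round(3))
i=robot.camera_info('wrist');Rc=np.array(i['R']);tc=np.array(i['t'])
print('cam pos',-Rc.T@tc,'in tool',R.T@(-Rc.T@tc-p),'axes in tool',(R.T@Rc.T).round(3))
print(np.array(robot.camera_info('scene')['t'])@-np.array(robot.camera_info('scene')['R']))
E
```

```text
[[-0.     0.95   0.312]
 [ 0.001  0.312 -0.95 ]
 [-1.     0.    -0.001]]
cam pos [ 0.23347991 -0.47531087  0.38424539] in tool [-0.15798496  0.07375285 -0.00048493] axes in tool [[ 0.001 -0.277  0.961]
 [-0.    -0.961 -0.277]
 [ 1.     0.    -0.001]]
[-0.25324091  0.45335632  0.94607939]
```

Run:
```python
from h import *
a=load('side0')['p'];c=cv2.resize(a[110:290,190:370],None,fx=3.3,fy=3.3,interpolation=cv2.INTER_CUBIC)
cv2.imwrite('pics/side0c.png',c[:,:,::-1])
a=load('scene0')['p'];c=cv2.resize(a[110:260,210:400],None,fx=4,fy=4,interpolation=cv2.INTER_CUBIC)
cv2.imwrite('pics/scene0c.png',c[:,:,::-1])
```

```text
(no output)
```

View pics/side0c.png

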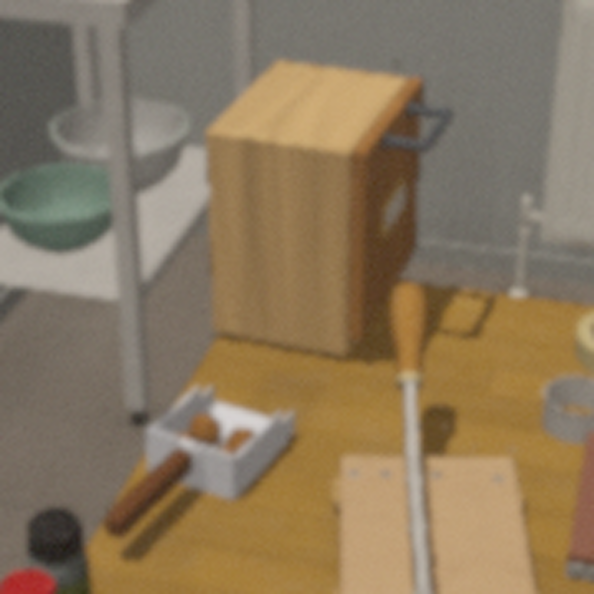

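View pics/scene0c.png

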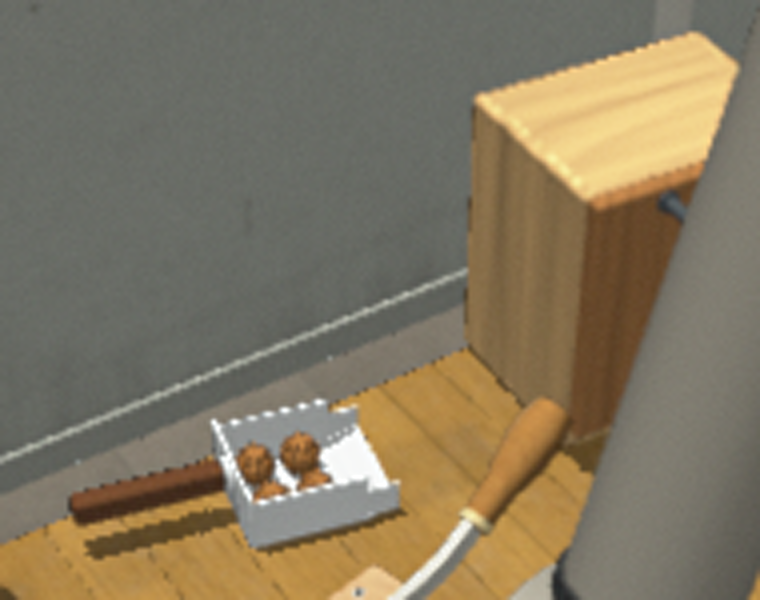

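Both crops show it clearly: the bar handle is on the robot side of the cabinet, and the four nuts lie in the pan with its open mouth toward the cabinet. I'll move to a viewing pose above the bar.

Call:
{"api": "move_arm", "payload": {
  "deltas": [
    {"dp":[-0.104,0.283,-0.106],"turn":[-69,0,0]},
    {"dp":[-0.104,0.283,-0.106],"turn":[-69,0,0]},
    {"dp":[-0.104,0.283,-0.106],"turn":[-69,0,0]},
    {"dp":[-0.104,0.283,-0.106],"turn":[-69,0,0]},
    {"dp":[-0.104,0.283,-0.106],"turn":[-69,0,0]},
    {"dp":[-0.104,0.283,-0.106],"turn":[-69,0,0]},
    {"dp":[-0.104,0.283,-0.106],"turn":[-69,0,0]},
    {"dp":[-0.104,0.283,-0.106],"turn":[-69,0,0]},
    {"dp":[-0.104,0.283,-0.106],"turn":[-69,0,0]},
    {"dp":[-0.104,0.283,-0.106],"turn":[-69,0,0]}
  ],
  "hand": 0.026
}}

```text
time: 1.15
tool_pos: [0.3992, -0.31, 0.3304]
tool_rot: [2.572, 1.57, 2.518]
contact_force: [-0.5, 0.8, -0.7]
opening: 0.0264
```

Run:
```python
from h import *
st(); print(pose()[1].round(3))
snap('wrist','w1'); snap('scene','scene1')
```

```text
{'time': 1.15, 'qpos': [-0.812, 0.246, 1.375, -0.0, 1.521, -0.758], 'qvel': [-0.012, 0.0, 0.002, 0.0, 0.0, 0.004], 'joint_efforts': [0.508, -40.035, -26.44, 0.06, 0.091, -0.226], 'tool_pos': [0.399, -0.31, 0.33], 'tool_rot': [2.572, 1.57, 2.518], 'contact_force': [-0.465, 0.819, -0.659], 'torque': [-0.011, -0.058, -0.011], 'opening': 0.026}
[[-0.001  0.054  0.999]
 [ 0.     0.999 -0.054]
 [-1.     0.    -0.001]]
```

View pics/w1.png

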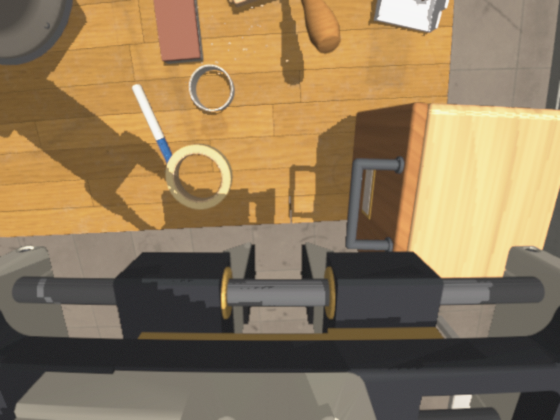

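View pics/scene1.png

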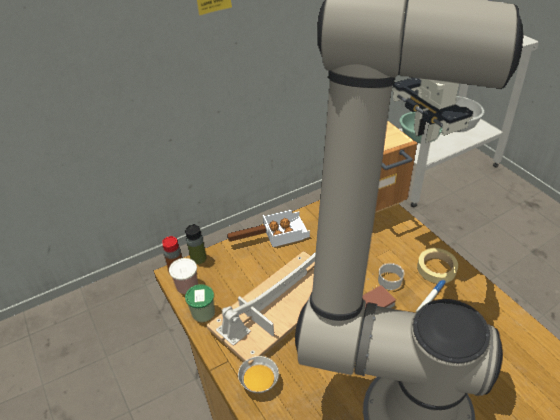

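The wrist view shows the bar as a vertical strip near column 354, rows 160–247, with the front's top edge at about column 417. Now I'll measure the bar in 3D.

Run:
```python
from h import *
z=load('w1');X=cloud(z);p=z['p'].astype(int)
M=(X[...,2]>.2)&(X[...,2]<.225)&(X[...,0]<.5)&(X[...,0]>.43)
v,u=np.where(M);print(u.min(),u.max(),v.min(),v.max())
B=X[M];print(len(B),B.min(0),B.max(0))
b=B[(B[:,2]>.205)];
rect=cv2.minAreaRect(b[:,:2].astype(np.float32));print(rect,cv2.boxPoints(rect))
# bar strip only: rows 172..238
bar=[]
for r in range(172,238,4):
    k=M[r]&(np.arange(560)<372); q=X[r][k]; bar.append([q[:,0].min(),q[:,0].max(),q[:,1].mean(),q[:,2].max(),q[q[:,2].argmax(),0]])
bar=np.array(bar);print(bar.round(4))
print('fit',np.polyfit(bar[:,2],(bar[:,0]+bar[:,1])/2,1))
# top of cabinet + front
T=X[(abs(X[...,2]-.222)<.008)&(X[...,0]>.5)]
print(T.min(0),T.max(0),np.median(T[:,2]))
# front edge: per row smallest x with z>.215
e=[]
for r in range(120,240,8):
    k=(X[r,:,2]>.214)&(X[r,:,0]>.49)
    q=X[r][k]; 
    if len(q): i=q[:,0].argmin(); e.append(q[i])
e=np.array(e);print(e.round(4));print(np.polyfit(e[:,1],e[:,0],1))
```

```text
345 387 159 249
1510 [ 0.46242843 -0.35882993  0.20982313] [ 0.49994389 -0.26867069  0.21922465]
((0.48229584097862244, -0.3137238025665283), (0.08942767232656479, 0.037596412003040314), 88.26880645751953) [[ 0.4621554  -0.3578493 ]
 [ 0.49973464 -0.35898513]
 [ 0.5024363  -0.2695983 ]
 [ 0.46485704 -0.26846248]]
[[ 0.468   0.4776 -0.2804  0.2174  0.4701]
 [ 0.4678  0.4765 -0.2841  0.2174  0.473 ]
 [ 0.4676  0.477  -0.2878  0.2171  0.4703]
 [ 0.4669  0.4756 -0.2915  0.2178  0.4721]
 [ 0.4667  0.4754 -0.2954  0.2171  0.4704]
 [ 0.4667  0.4748 -0.2991  0.2174  0.4723]
 [ 0.4663  0.4749 -0.303   0.2178  0.4695]
 [ 0.466   0.4755 -0.3069  0.217   0.4707]
 [ 0.4655  0.4738 -0.3107  0.2176  0.4677]
 [ 0.4649  0.4744 -0.3146  0.2173  0.4707]
 [ 0.4649  0.4731 -0.3185  0.217   0.4709]
 [ 0.4644  0.4731 -0.3225  0.2172  0.469 ]
 [ 0.4643  0.4739 -0.3265  0.2184  0.4678]
 [ 0.4642  0.4723 -0.3305  0.2179  0.468 ]
 [ 0.4634  0.4729 -0.3346  0.2173  0.4672]
 [ 0.4632  0.4714 -0.3387  0.2171  0.4693]
 [ 0.4629  0.4716 -0.3429  0.2176  0.4702]]
fit [0.08575959 0.49660154]
[ 0.50005945 -0.39366018  0.2140006 ] [ 0.66621295 -0.22156251  0.22630726] 0.2220265669766878
[[ 0.5165 -0.2364  0.2213]
 [ 0.5157 -0.2432  0.2157]
 [ 0.5152 -0.25    0.2178]
 [ 0.5145 -0.2571  0.2161]
 [ 0.5139 -0.2638  0.2205]
 [ 0.49   -0.2704  0.2144]
 [ 0.4904 -0.2774  0.217 ]
 [ 0.5126 -0.2858  0.2178]
 [ 0.511  -0.2935  0.2159]
 [ 0.5109 -0.3009  0.2171]
 [ 0.5101 -0.3078  0.2203]
 [ 0.5099 -0.3157  0.2195]
 [ 0.5096 -0.323   0.2213]
 [ 0.5093 -0.3328  0.2159]
 [ 0.5085 -0.3417  0.214 ]]
[0.03822717 0.52017344]
```

Run:
```python
from h import *
D=[([-1.4,.343,1.525],[.164,-.498,.226]),([-.812,.246,1.375],[.399,-.31,.33])]
A=[];b=[]
for q,p in D:
    r=Ro.from_euler('z',-q[0]).apply(p);print(r)
    A+= [[1,np.sin(q[1]),np.sin(q[1]+q[2]),0],[0,np.cos(q[1]),np.cos(q[1]+q[2]),1]]; b+=[r[0],r[2]]
print(np.linalg.solve(A,b))
print(np.linalg.lstsq(np.array(A)[:,1:],b,rcond=None))
```

```text
[0.51862858 0.07697012 0.226     ]
[0.49948741 0.07624519 0.33      ]
[ 0.02259762  0.38260284  0.38419999 -0.02180415]
(array([ 0.40913157,  0.39919219, -0.04458951]), array([1.1402109e-05]), np.int32(3), array([1.97850057, 1.44306815, 0.0555859 ]))
```

Bar centre is about (0.470, −0.314, 0.212) and the cabinet yaw about −4.4°. Next: move over the bar, then straight down with the fingers at 26 mm.

Call:
{"api": "move_arm", "payload": {
  "deltas": [
    {"dp":[0.08,0,0.0705],"turn":[1.2,0,0]},
    {"dp":[0.08,0,0.0705],"turn":[1.2,0,0]},
    {"dp":[0.08,0,0.0705],"turn":[1.2,0,0]},
    {"dp":[0.08,0,0.0705],"turn":[1.2,0,0]},
    {"dp":[0.095,0,0.0705],"turn":[1.2,0,0]},
    {"dp":[0.11,0,0.0705],"turn":[1.2,0,0]},
    {"dp":[0.125,0,0.0705],"turn":[1.2,0,0]},
    {"dp":[0.137,0,0.0705],"turn":[1.2,0,0]},
    {"dp":[0.137,0,0.0705],"turn":[1.2,0,0]}
  ]
}}

```text
time: 2.15
tool_pos: [0.4689, -0.3136, 0.1935]
tool_rot: [2.702, 1.57, 2.63]
contact_force: [-0.4, 0.5, 0.0]
opening: 0.0258
```

Run:
```python
from h import *
st(); snap('wrist','w2')
```

```text
{'time': 2.15, 'qpos': [-0.725, 0.441, 1.465, -0.0, 1.236, -0.653], 'qvel': [0.006, -0.014, -0.037, 0.0, 0.025, -0.003], 'joint_efforts': [-0.021, -47.768, -23.883, 0.038, -0.239, 0.005], 'tool_pos': [0.469, -0.314, 0.194], 'tool_rot': [2.702, 1.57, 2.63], 'contact_force': [-0.396, 0.479, 0.027], 'torque': [-0.008, -0.046, 0.025], 'opening': 0.026}
```

View pics/w2.png

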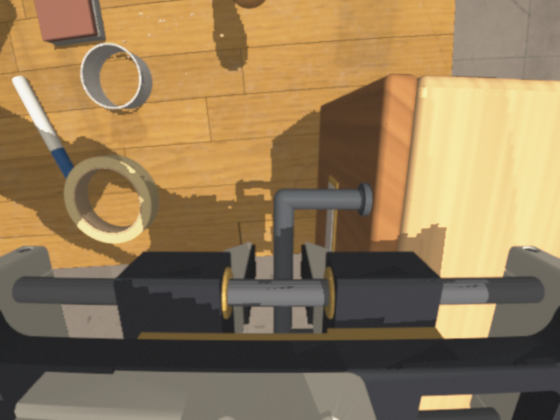

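The bar is between the fingers at about column 283. I'll close on it and compute the arc table. Because the tool turns with the bin, one table fits every call.

Call:
{"api": "move_arm", "payload": {
  "deltas": [
    {"dp":[0,0,0],"turn":[0,0,0]},
    {"dp":[0,0,0],"turn":[0,0,0]},
    {"dp":[0,0,0],"turn":[0,0,0]},
    {"dp":[0,0,0],"turn":[0,0,0]}
  ],
  "hand": 0.0,
  "squeeze": 20
}}

```text
time: 2.6
tool_pos: [0.4703, -0.3139, 0.1945]
tool_rot: [-0.692, 1.569, -0.763]
contact_force: [1.3, -0.4, 2.6]
opening: 0.0091
```

Run:
```python
from h import *
st()
f0,h0=.055,.186-.0188
r=np.hypot(f0,h0);a=np.arctan2(f0,h0)
for d in np.arange(1,16,1):
    t=a+np.radians(d);print(d,round(h0-r*np.cos(t),4),round(-(r*np.sin(t)-f0),4))
```

```text
{'time': 2.6, 'qpos': [-0.724, 0.441, 1.463, -0.0, 1.236, -0.653], 'qvel': [-0.001, 0.0, 0.002, -0.001, -0.001, 0.002], 'joint_efforts': [0.06, -45.819, -22.611, 0.031, 0.194, -0.041], 'tool_pos': [0.47, -0.314, 0.195], 'tool_rot': [-0.692, 1.569, -0.763], 'contact_force': [1.304, -0.401, 2.576], 'torque': [-0.082, -0.121, -0.052], 'opening': 0.009}
1 0.001 -0.0029
2 0.002 -0.0058
3 0.0031 -0.0087
4 0.0042 -0.0115
5 0.0054 -0.0144
6 0.0067 -0.0172
7 0.0079 -0.02
8 0.0093 -0.0227
9 0.0107 -0.0255
10 0.0121 -0.0282
11 0.0136 -0.0309
12 0.0151 -0.0336
13 0.0167 -0.0362
14 0.0183 -0.0388
15 0.0199 -0.0414
```

Gripped, with an opening of 9.1 mm. Pulling the first 10°.

Call:
{"api": "move_arm", "payload": {
  "deltas": [
    {"dp":[0.001,0,-0.0029],"turn":[0,-1,0]},
    {"dp":[0.002,0,-0.0058],"turn":[0,-2,0]},
    {"dp":[0.0031,0,-0.0087],"turn":[0,-3,0]},
    {"dp":[0.0042,0,-0.0115],"turn":[0,-4,0]},
    {"dp":[0.0054,0,-0.0144],"turn":[0,-5,0]},
    {"dp":[0.0067,0,-0.0172],"turn":[0,-6,0]},
    {"dp":[0.0079,0,-0.02],"turn":[0,-7,0]},
    {"dp":[0.0093,0,-0.0227],"turn":[0,-8,0]},
    {"dp":[0.0107,0,-0.0255],"turn":[0,-9,0]},
    {"dp":[0.0121,0,-0.0282],"turn":[0,-10,0]}
  ]
}}

```text
time: 3.6
tool_pos: [0.4414, -0.3116, 0.1819]
tool_rot: [-0.003, 1.395, -0.074]
contact_force: [-1.4, -0.1, 4.3]
opening: 0.0091
```

Run:
```python
from h import *
st();print(pose()[1].round(3))
```

```text
{'time': 3.6, 'qpos': [-0.828, 0.333, 1.686, 0.143, 0.999, -0.827], 'qvel': [-0.114, -0.094, 0.211, 0.176, -0.223, -0.216], 'joint_efforts': [1.067, -38.148, -22.411, 0.4, -0.349, 0.292], 'tool_pos': [0.441, -0.312, 0.182], 'tool_rot': [-0.003, 1.395, -0.074], 'contact_force': [-1.407, -0.125, 4.299], 'torque': [-0.005, 0.105, -0.04], 'opening': 0.009}
[[ 0.175  0.071  0.982]
 [-0.013  0.997 -0.07 ]
 [-0.985 -0.001  0.175]]
```

Call:
{"api": "move_arm", "payload": {
  "deltas": [
    {"dp":[0.001,0,-0.0029],"turn":[0,-1,0]},
    {"dp":[0.002,0,-0.0058],"turn":[0,-2,0]},
    {"dp":[0.0031,0,-0.0087],"turn":[0,-3,0]},
    {"dp":[0.0042,0,-0.0115],"turn":[0,-4,0]},
    {"dp":[0.0054,0,-0.0144],"turn":[0,-5,0]},
    {"dp":[0.0067,0,-0.0172],"turn":[0,-6,0]},
    {"dp":[0.0079,0,-0.02],"turn":[0,-7,0]},
    {"dp":[0.0093,0,-0.0227],"turn":[0,-8,0]},
    {"dp":[0.0107,0,-0.0255],"turn":[0,-9,0]},
    {"dp":[0.0121,0,-0.0282],"turn":[0,-10,0]}
  ]
}}

```text
time: 4.6
tool_pos: [0.4156, -0.3095, 0.1646]
tool_rot: [-0.0, 1.221, -0.071]
contact_force: [-2.8, 0.6, 4.3]
opening: 0.0094
```

Run:
```python
from h import *
st();print(pose()[1].round(3))
```

```text
{'time': 4.6, 'qpos': [-0.956, 0.265, 1.89, 0.38, 0.797, -1.126], 'qvel': [-0.137, -0.045, 0.197, 0.298, -0.174, -0.372], 'joint_efforts': [1.377, -33.863, -21.449, 0.835, -0.609, 0.519], 'tool_pos': [0.416, -0.31, 0.165], 'tool_rot': [-0.0, 1.221, -0.071], 'contact_force': [-2.754, 0.623, 4.296], 'torque': [0.073, 0.248, -0.026], 'opening': 0.009}
[[ 0.342  0.071  0.937]
 [-0.024  0.997 -0.067]
 [-0.939 -0.     0.343]]
```

Call:
{"api": "move_arm", "payload": {
  "deltas": [
    {"dp":[0.001,0,-0.0029],"turn":[0,-1,0]},
    {"dp":[0.002,0,-0.0058],"turn":[0,-2,0]},
    {"dp":[0.0031,0,-0.0087],"turn":[0,-3,0]},
    {"dp":[0.0042,0,-0.0115],"turn":[0,-4,0]},
    {"dp":[0.0054,0,-0.0144],"turn":[0,-5,0]},
    {"dp":[0.0067,0,-0.0172],"turn":[0,-6,0]},
    {"dp":[0.0079,0,-0.02],"turn":[0,-7,0]},
    {"dp":[0.0093,0,-0.0227],"turn":[0,-8,0]},
    {"dp":[0.0107,0,-0.0255],"turn":[0,-9,0]},
    {"dp":[0.0121,0,-0.0282],"turn":[0,-10,0]}
  ]
}}

```text
time: 5.6
tool_pos: [0.3932, -0.3078, 0.1432]
tool_rot: [0.0, 1.047, -0.071]
contact_force: [-1.1, 0.2, -0.5]
opening: 0.0089
```

Run:
```python
from h import *
st();print(pose()[1].round(3))
```

```text
{'time': 5.6, 'qpos': [-1.105, 0.252, 2.076, 0.758, 0.675, -1.605], 'qvel': [-0.156, 0.019, 0.175, 0.437, -0.063, -0.554], 'joint_efforts': [1.067, -32.142, -18.894, 1.008, 0.195, 0.783], 'tool_pos': [0.393, -0.308, 0.143], 'tool_rot': [0.0, 1.047, -0.071], 'contact_force': [-1.13, 0.159, -0.533], 'torque': [0.055, 0.268, -0.032], 'opening': 0.009}
[[ 0.499  0.071  0.864]
 [-0.035  0.997 -0.062]
 [-0.866  0.     0.5  ]]
```

Call:
{"api": "move_arm", "payload": {
  "deltas": [
    {"dp":[0.0006,0,-0.0017],"turn":[0,-0.6,0]},
    {"dp":[0.0012,0,-0.0035],"turn":[0,-1.2,0]},
    {"dp":[0.0018,0,-0.0052],"turn":[0,-1.8,0]},
    {"dp":[0.0024,0,-0.007],"turn":[0,-2.4,0]},
    {"dp":[0.0031,0,-0.0087],"turn":[0,-3,0]},
    {"dp":[0.0037,0,-0.0104],"turn":[0,-3.6,0]},
    {"dp":[0.0044,0,-0.0121],"turn":[0,-4.2,0]},
    {"dp":[0.0051,0,-0.0138],"turn":[0,-4.8,0]},
    {"dp":[0.0056,0,-0.0148],"turn":[0,-5.2,0]}
  ]
}}

```text
time: 6.5
tool_pos: [0.3838, -0.3071, 0.1315]
tool_rot: [0.002, 0.955, -0.07]
contact_force: [2.0, 2.4, 7.2]
opening: 0.0095
```

Run:
```python
from h import *
st();print(pose()[1].round(3))
```

```text
{'time': 6.5, 'qpos': [-1.189, 0.274, 2.162, 0.994, 0.668, -1.911], 'qvel': [-0.056, 0.016, 0.049, 0.178, 0.028, -0.224], 'joint_efforts': [-1.011, -28.09, -14.582, 0.57, -0.253, 0.217], 'tool_pos': [0.384, -0.307, 0.131], 'tool_rot': [0.002, 0.955, -0.07], 'contact_force': [1.966, 2.438, 7.223], 'torque': [0.249, -0.591, 0.19], 'opening': 0.01}
[[ 0.576  0.071  0.814]
 [-0.04   0.997 -0.059]
 [-0.817  0.001  0.577]]
```

The upward force is rising at about 35.2°, so the bin seems to be reaching its stop. A small further nudge will seat it.

Call:
{"api": "move_arm", "payload": {
  "deltas": [
    {"dp":[0.0003,0,-0.0009],"turn":[0,-0.3,0]},
    {"dp":[0.0006,0,-0.0017],"turn":[0,-0.6,0]},
    {"dp":[0.0008,0,-0.0023],"turn":[0,-0.8,0]},
    {"dp":[0.0008,0,-0.0023],"turn":[0,-0.8,0]}
  ]
}}

```text
time: 6.9
tool_pos: [0.384, -0.3072, 0.1315]
tool_rot: [0.0, 0.937, -0.07]
contact_force: [6.4, 4.6, 13.3]
opening: 0.0094
```

Run:
```python
from h import *
st();print(pose()[1].round(3)); snap('wrist','w3'); snap('side','side3')
```

```text
{'time': 6.9, 'qpos': [-1.2, 0.277, 2.172, 1.032, 0.674, -1.959], 'qvel': [0.003, -0.0, -0.003, -0.01, -0.004, 0.009], 'joint_efforts': [-3.431, -25.127, -12.559, -0.205, -1.552, -0.082], 'tool_pos': [0.384, -0.307, 0.131], 'tool_rot': [0.0, 0.937, -0.07], 'contact_force': [6.359, 4.615, 13.297], 'torque': [0.453, -1.765, 0.405], 'opening': 0.009}
[[ 0.59   0.07   0.804]
 [-0.041  0.998 -0.057]
 [-0.806  0.     0.592]]
```

View pics/w3.png

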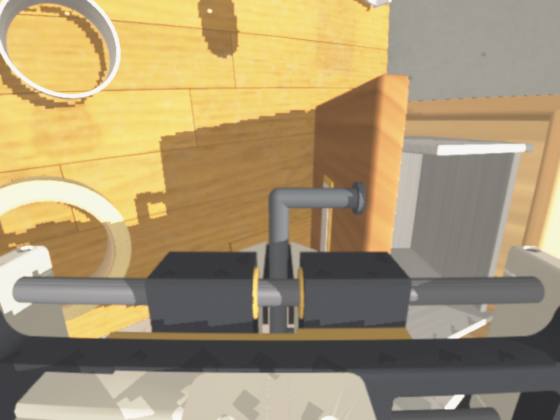

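View pics/side3.png

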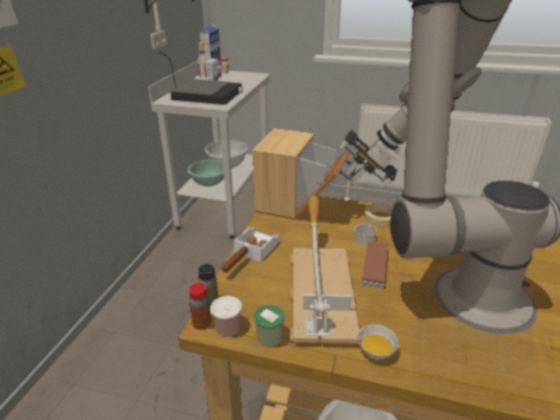

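The hopper is tilted out and the tool is blocked at the stop with a 13 N push. The bar is centred between the fingers. I'll relax the push, open slightly and withdraw along the fingers.

Call:
{"api": "move_arm", "payload": {
  "deltas": [
    {"dp":[-0.0006,0,0.0017],"turn":[0,0.6,0]},
    {"dp":[-0.0006,0,0.0017],"turn":[0,0.6,0]},
    {"dp":[-0.0006,0,0.0017],"turn":[0,0.6,0]},
    {"dp":[-0.0006,0,0.0017],"turn":[0,0.6,0]}
  ],
  "hand": 0.026
}}

```text
time: 7.4
tool_pos: [0.3832, -0.3072, 0.1307]
tool_rot: [0.001, 0.953, -0.07]
contact_force: [-0.0, 0.1, 0.1]
opening: 0.0257
```

Call:
{"api": "move_arm", "payload": {
  "deltas": [
    {"dp":[-0.01,0,0],"turn":[0,0,0]},
    {"dp":[-0.03,0,0],"turn":[0,0,0]},
    {"dp":[-0.06,0,0],"turn":[0,0,0]},
    {"dp":[-0.09,0,0],"turn":[0,0,0]},
    {"dp":[-0.12,0,0],"turn":[0,0,0]},
    {"dp":[-0.12,0,0],"turn":[0,0,0]}
  ]
}}

```text
time: 8.0
tool_pos: [0.3129, -0.3039, 0.2316]
tool_rot: [-0.01, 0.952, -0.081]
contact_force: [0.1, 0.3, 0.3]
opening: 0.026
```

Run:
```python
from h import *
st();print(pose()[1].round(3)); snap('wrist','w4'); snap('side','side4')
```

```text
{'time': 8.0, 'qpos': [-1.395, 0.016, 2.106, 0.738, 0.986, -1.734], 'qvel': [0.035, 0.06, 0.046, 0.048, -0.088, -0.031], 'joint_efforts': [-0.389, -23.73, -21.703, 1.768, 1.311, 0.316], 'tool_pos': [0.313, -0.304, 0.232], 'tool_rot': [-0.01, 0.952, -0.081], 'contact_force': [0.088, 0.256, 0.258], 'torque': [-0.008, 0.237, -0.016], 'opening': 0.026}
[[ 0.578  0.073  0.813]
 [-0.047  0.997 -0.056]
 [-0.815 -0.006  0.58 ]]
```

View pics/w4.png

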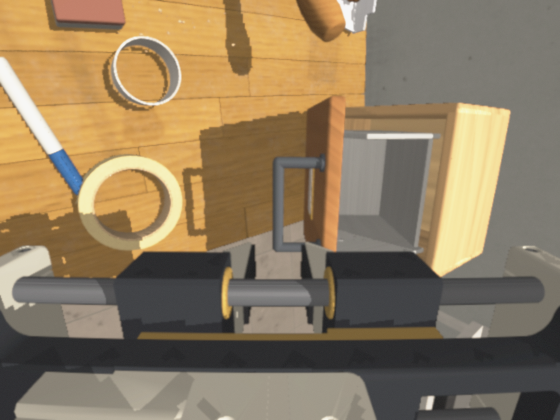

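View pics/side4.png

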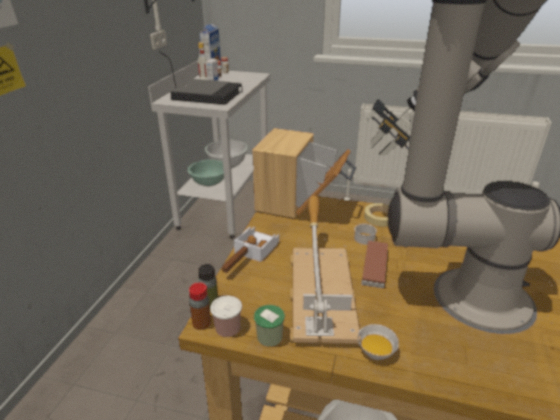

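The bin stays out at its stop. Next I'll fit a kinematic model from the recorded poses so I can check the pour for reach, measure the opened bin, and refine the scoop pose.

```bash
cat > fk.py <<'E'
from h import *
from scipy.optimize import least_squares
D=[([-1.4,.343,1.525,0,1.275,-.146],[.164,-.498,.226],[2.987,1.569,1.733]),
([-.812,.246,1.375,0,1.521,-.758],[.399,-.31,.33],[2.572,1.57,2.518]),
([-.725,.441,1.465,0,1.236,-.653],[.469,-.314,.194],[2.702,1.57,2.63]),
([-.828,.333,1.686,.143,.999,-.827],[.441,-.312,.182],[-.003,1.395,-.074]),
([-.956,.265,1.89,.38,.797,-1.126],[.416,-.31,.165],[0,1.221,-.071]),
([-1.105,.252,2.076,.758,.675,-1.605],[.393,-.308,.143],[0,1.047,-.071]),
([-1.2,.277,2.172,1.032,.674,-1.959],[.384,-.307,.131],[0,.937,-.07]),
([-1.395,.016,2.106,.738,.986,-1.734],[.313,-.304,.232],[-.01,.952,-.081])]
E_=lambda a,q: Ro.from_euler(a,q)
def fk(q,P,rot=None):
    a1,lat,d1,L2,L3,a3,d6=P
    r1=E_('z',q[0]);r2=r1*E_('y',q[1]);r3=r2*E_('y',q[2]);r4=r3*E_('z',q[3])*E_('y',q[4])
    p=r1.apply([a1,lat,d1])+r2.apply([0,0,L2])+r3.apply([a3,0,L3])+r4.apply([0,0,d6])
    R=r4*E_('z',q[5])
    if rot is not None: R=R*rot
    return p,R
def fit():
    def res(P): return np.concatenate([fk(q,P)[0]-np.array(p) for q,p,_ in D])
    s=least_squares(res,[0,.077,.2,.41,.4,0,.25]); P=s.x
    rots=[(fk(q,P)[1].inv()*Ro.from_euler('xyz',e)) for q,p,e in D]
    return P,rots,s
LO=[-2.53,-.77,.04,-1,.28,-3.11];HI=[2.53,2.02,2.7,4.14,2.66,3.11]
def ik(p,R,P,rot,q0):
    def res(q):
        pp,RR=fk(q,P,rot); return np.concatenate([(pp-p)*5,(RR.inv()*Ro.from_matrix(R)).as_rotvec(),0.0003*(q-q0)])
    q0=np.clip(q0,np.array(LO)+.01,np.array(HI)-.01)
    s=least_squares(res,q0,bounds=(LO,HI)); pp,RR=fk(s.x,P,rot)
    return s.x,np.linalg.norm(pp-p),(RR.inv()*Ro.from_matrix(R)).magnitude()
E
python3 - <<'E'
from fk import *
P,rots,s=fit();print(P.round(4),np.abs(s.fun).max());
print(np.array([r.as_matrix() for r in rots])[[0,3,6,7]].round(3))
# opened bin
z=load('w4');X=cloud(z)
M=(X[...,2]>.13)&(X[...,2]<.155)&(X[...,0]<.385)&(X[...,0]>.33)&(abs(X[...,1]+.31)<.035)
b=X[M];print('bar',len(b),b.min(0),b.max(0),b.mean(0), np.polyfit(b[:,1],b[:,0],1))
E
```

```text
[-5.000e-04  7.630e-02  2.218e-01  5.066e-01  3.795e-01  4.550e-02
  3.182e-01] 0.0006135579855703621
[[[ 0. -0. -1.]
  [ 0.  1.  0.]
  [ 1. -0.  0.]]

 [[-0.  0. -1.]
  [-0.  1.  0.]
  [ 1.  0. -0.]]

 [[-0. -0. -1.]
  [-0.  1. -0.]
  [ 1.  0. -0.]]

 [[-0.  0. -1.]
  [-0.  1.  0.]
  [ 1.  0. -0.]]]
bar 881 [ 0.36437528 -0.34483978  0.14229065] [ 0.3841029  -0.27503655  0.15496083] [ 0.37032187 -0.31078432  0.14855729] [0.04420992 0.38406162]
```

```bash
cat > plan.py <<'E'
from fk import *
P,rots,_=fit();rot=rots[0]
hinge=np.array([.5245,-.318]);yaw=-.077
def scoop2tool(ps,Rs,sgn=1,grip=(-.095,0,.0142)):
    # tool axes in scoop frame
    x=np.array([0,0,-1.]);z=np.array([0,sgn,0.]);y=np.cross(z,x)
    return ps+Rs@np.array(grip),Rs@np.stack([x,y,z],1)
def scoopR(psi,phi,roll=0): # phi mouth down
    return (Ro.from_euler('z',psi)*Ro.from_euler('y',phi)).as_matrix()
def at_lip(lip,psi,phi):
    Rs=scoopR(psi,phi); return np.array(lip)-Rs@np.array([.056,0,.007]),Rs
E
python3 - <<'E'
from plan import *
np.set_printoptions(precision=2,suppress=True)
qn=np.array([-.3,.6,1.4,0,1.2,-.6])
for sgn in(1,-1):
  print('sgn',sgn)
  for name,ps,Rs in [('pick',np.array([.604,-.048,0]),scoopR(np.radians(-102.5),0)),('lift',np.array([.604,-.048,.22]),scoopR(np.radians(-102.5),0))]+[('pour%d'%f,)+at_lip([.463,-.273,.215],np.radians(-94.4),np.radians(f)) for f in(0,15,30,45,60)]:
    p,R=scoop2tool(ps,Rs,sgn)
    best=None
    for q0 in (qn,np.array([-.3,.6,1.4,1,1.2,-1.5]),np.array([-.3,.6,1.4,2.5,1.2,2]),np.array([-.3,.6,1.4,3.14,1.2,2]),np.array([0,.6,1.4,-.8,1.2,0.5])):
        q,e,er=ik(p,R,P,rot,q0)
        if best is None or e+er<best[1]+best[2]-1e-3: best=(q,e,er)
    print(name,p.round(3),best[0],'err',best[1],best[2])
E
```

```text
sgn 1
pick [0.62 0.04 0.01] [-0.05  0.74  1.46 -0.    0.94  0.17] err 6.498711697354253e-09 1.2415657568204108e-07
lift [0.62 0.04 0.23] [-0.05  0.53  1.21 -0.    1.41  0.17] err 7.49760637029507e-09 1.0082751257296068e-07
pour0 [ 0.47 -0.12  0.22] [-0.41  0.28  1.62  0.    1.23 -0.33] err 4.052850602222606e-09 3.969550253006733e-08
pour15 [ 0.47 -0.13  0.26] [-0.57  0.3   1.52  0.23  1.45 -0.54] err 3.887318303778983e-09 3.381479268902982e-08
pour30 [ 0.47 -0.15  0.3 ] [-0.72  0.37  1.4   0.41  1.69 -0.66] err 5.6845880689866574e-09 5.898308597637228e-08
pour45 [ 0.47 -0.17  0.33] [-0.84  0.48  1.29  0.57  1.92 -0.72] err 8.337003394173255e-09 7.589877983905866e-08
pour60 [ 0.47 -0.2   0.35] [-0.94  0.61  1.18  0.73  2.13 -0.72] err 1.2109062869844027e-08 9.139263719006065e-08
sgn -1
pick [0.62 0.04 0.01] [-0.05  0.75  1.46  0.    0.94 -2.97] err 1.2887548695041775e-08 3.360961659900608e-07
lift [0.62 0.04 0.23] [-0.05  0.53  1.21  0.    1.41 -2.97] err 1.2667933058388327e-08 2.537226806708598e-07
pour0 [ 0.47 -0.12  0.22] [-0.41  0.28  1.62 -0.    1.24  2.81] err 6.077615056189035e-09 3.1004658152802487e-07
pour15 [ 0.47 -0.13  0.26] [-0.57  0.3   1.51  0.23  1.45  2.6 ] err 4.482047268829056e-09 2.1964142791329018e-07
pour30 [ 0.47 -0.15  0.3 ] [-0.72  0.37  1.4   0.41  1.69  2.48] err 7.580216339951633e-09 1.6973573938650104e-07
pour45 [ 0.47 -0.17  0.33] [-0.84  0.48  1.29  0.57  1.92  2.42] err 1.0415604023916754e-08 1.4901818620778804e-07
pour60 [ 0.47 -0.2   0.35] [-0.94  0.61  1.18  0.73  2.13  2.42] err 1.2319013011805366e-08 1.4284225813463132e-07
```

Everything needed for the pour is well inside the joint ranges. Now I'll compute the move to a pose for looking at the scoop.

```bash
cat >> plan.py <<'E'
def rel(pt,Rt,cur=None):
    p,R=cur if cur is not None else pose()
    return (R.T@(pt-p)).round(4).tolist(), np.degrees(Ro.from_matrix(R.T@Rt).as_rotvec()).round(2).tolist()
def down(az):
    x=np.array([0,0,-1.]);z=np.array([np.cos(az),np.sin(az),0]);return np.stack([x,np.cross(z,x),z],1)
E
python3 - <<'E'
from plan import *
R=down(np.radians(-12.5))
print(rel(np.array([.61,-.08,.28]),R)); print(rel(np.array([.40,-.24,.30]),R))
E
```

```text
([0.1202, 0.2435, 0.2575], [8.13, 35.35, -2.5])
([-0.0106, 0.0687, 0.1076], [8.13, 35.35, -2.5])
```

Call:
{"api": "move_arm", "payload": {
  "deltas": [
    {"dp":[-0.0106,0.0687,0.1076],"turn":[4,18,-1]},
    {"dp":[-0.0106,0.0687,0.1076],"turn":[4,18,-1]},
    {"dp":[0.03,0.12,0.15],"turn":[8.13,35.35,-2.5]},
    {"dp":[0.06,0.16,0.19],"turn":[8.13,35.35,-2.5]},
    {"dp":[0.09,0.2,0.22],"turn":[8.13,35.35,-2.5]},
    {"dp":[0.12,0.2435,0.2575],"turn":[8.13,35.35,-2.5]},
    {"dp":[0.12,0.2435,0.2575],"turn":[8.13,35.35,-2.5]},
    {"dp":[0.12,0.2435,0.2575],"turn":[8.13,35.35,-2.5]},
    {"dp":[0.12,0.2435,0.2575],"turn":[8.13,35.35,-2.5]},
    {"dp":[0.12,0.2435,0.2575],"turn":[8.13,35.35,-2.5]}
  ],
  "hand": 0.05
}}

```text
time: 9.1
tool_pos: [0.6116, -0.0763, 0.2778]
tool_rot: [2.648, 1.567, 2.434]
contact_force: [-0.0, -0.8, 0.0]
opening: 0.0501
```

Run:
```python
from h import *
st(); snap('wrist','w5')
```

```text
{'time': 9.1, 'qpos': [-0.249, 0.488, 1.155, 0.002, 1.502, -0.035], 'qvel': [0.607, 0.634, -1.091, -0.008, 0.449, 0.614], 'joint_efforts': [-0.277, -55.728, -22.346, 0.351, -0.36, -0.719], 'tool_pos': [0.612, -0.076, 0.278], 'tool_rot': [2.648, 1.567, 2.434], 'contact_force': [-0.001, -0.787, 0.004], 'torque': [-0.077, -0.131, -0.028], 'opening': 0.05}
```

View pics/w5.png

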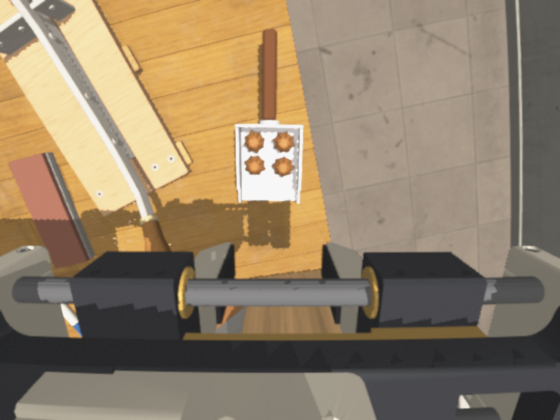

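The wrist view shows the scoop handle from (270,32) to (269,120), nearly straight along the image's vertical, so the jaw yaw is right. The pan spans columns 236–302, rows 123–203, with the four nuts at its back. I'll measure the handle now.

Run:
```python
from h import *
z=load('w5');X=cloud(z);p=z['p'].astype(int)
c=[]
for r in range(36,118,6):
    row=X[r]; k=(row[:,2]>.03)&(row[:,2]<.055)&(np.arange(560)>250)&(np.arange(560)<290)
    q=row[k]; c.append([(q[:,0].min()+q[:,0].max())/2,q[:,1].mean(),np.median(q[:,2]),np.ptp(q[:,0]),q[:,1].max()])
c=np.array(c);print(c.round(4))
f=np.polyfit(c[:,1],c[:,0],1);print(f,np.degrees(np.arctan2(-1,-f[0])))
k=(X[...,2]>.03)&(X[...,2]<.055)&(X[...,0]>.54)&(X[...,0]<.68)&(X[...,1]>-.13)&(X[...,1]<.16)
Q=X[k];v,u=np.where(k);print(u.min(),u.max(),v.min(),v.max())
a=np.arctan2(-1,-f[0]);d=np.array([np.cos(a),np.sin(a)]);n=np.array([-d[1],d[0]])
S=Q[:,:2]@d;N=Q[:,:2]@n
print('along',np.percentile(S,[0,.5,50,99.5,100]),'handle n',np.median(N[S<S.min()+.09]),'pan n',np.percentile(N,[0,.5,99.5,100]))
for s in np.arange(S.min(),S.max(),.01):
    m=(S>=s)&(S<s+.01);print(round(s,3),m.sum(),N[m].min().round(3),N[m].max().round(3),np.median(Q[m,2]).round(3))
print(d,n)
```

```text
[[0.6379 0.1002 0.0428 0.0152 0.1022]
 [0.6365 0.0938 0.0429 0.0152 0.0956]
 [0.635  0.0873 0.0428 0.0153 0.0893]
 [0.6336 0.081  0.0422 0.0154 0.0829]
 [0.6321 0.0743 0.0428 0.0155 0.0764]
 [0.6306 0.0678 0.0423 0.0155 0.0695]
 [0.6291 0.0611 0.0428 0.0157 0.0631]
 [0.627  0.0545 0.0431 0.0144 0.0563]
 [0.6254 0.0477 0.0426 0.0145 0.0496]
 [0.6233 0.0411 0.0423 0.0158 0.0429]
 [0.6217 0.0342 0.0426 0.0158 0.0359]
 [0.6202 0.0272 0.0429 0.0159 0.0291]
 [0.6186 0.0203 0.0428 0.016  0.0221]
 [0.617  0.0132 0.0435 0.0159 0.0149]]
[0.24546353 0.61361456] -103.79135225792528
235 302 29 189
along [-0.25743662 -0.2567117  -0.1801143  -0.06567244 -0.06321448] handle n 0.5959264094405858 pan n [0.55378383 0.55403564 0.63936879 0.63987901]
-0.257 123 0.588 0.603 0.042
-0.247 127 0.588 0.604 0.043
-0.237 129 0.588 0.604 0.043
-0.227 121 0.588 0.604 0.043
-0.217 126 0.588 0.604 0.043
-0.207 118 0.588 0.604 0.043
-0.197 112 0.587 0.604 0.042
-0.187 123 0.587 0.604 0.043
-0.177 113 0.588 0.604 0.043
-0.167 118 0.588 0.604 0.043
-0.157 136 0.584 0.608 0.043
-0.147 199 0.554 0.639 0.046
-0.137 57 0.554 0.639 0.04
-0.127 49 0.554 0.639 0.039
-0.117 44 0.554 0.64 0.039
-0.107 39 0.554 0.639 0.039
-0.097 54 0.554 0.639 0.039
-0.087 50 0.554 0.64 0.04
-0.077 39 0.554 0.64 0.039
-0.067 18 0.555 0.639 0.039
[-0.23838688 -0.97117027] [ 0.97117027 -0.23838688]
```

Run:
```python
from plan import *
st(); R=down(np.radians(-13.8))
print(rel(np.array([.623,.037,.10]),R))
```

```text
{'time': 9.15, 'qpos': [-0.243, 0.494, 1.148, 0.006, 1.502, -0.032], 'qvel': [-0.061, -0.062, 0.149, -0.014, -0.045, -0.117], 'joint_efforts': [-6.639, -55.868, -22.966, -1.875, 1.644, -0.145], 'tool_pos': [0.616, -0.072, 0.277], 'tool_rot': [1.867, 1.565, 1.656], 'contact_force': [-4.148, 2.62, -0.975], 'torque': [0.037, 0.069, 0.019], 'opening': 0.05}
([0.1777, 0.107, -0.0154], [1.7, -0.1, -0.32])
```

Call:
{"api": "move_arm", "payload": {
  "deltas": [
    {"dp":[0.04,0.03,-0.005],"turn":[1,0,0]},
    {"dp":[0.08,0.06,-0.01],"turn":[1.7,-0.1,-0.3]},
    {"dp":[0.12,0.085,-0.013],"turn":[1.7,-0.1,-0.3]},
    {"dp":[0.155,0.1,-0.015],"turn":[1.7,-0.1,-0.3]},
    {"dp":[0.178,0.107,-0.0154],"turn":[1.7,-0.1,-0.3]},
    {"dp":[0.178,0.107,-0.0154],"turn":[1.7,-0.1,-0.3]},
    {"dp":[0.178,0.107,-0.0154],"turn":[1.7,-0.1,-0.3]}
  ]
}}

```text
time: 9.85
tool_pos: [0.6177, 0.0291, 0.1016]
tool_rot: [-1.652, 1.567, -1.898]
contact_force: [0.8, -0.6, 0.7]
opening: 0.0504
```

Run:
```python
from plan import *
st(); snap('wrist','w6'); R=down(np.radians(-13.8))
print(rel(np.array([.623,.037,.0145]),R))
z=load('w6');X=cloud(z)
k=(X[...,2]>.03)&(X[...,2]<.055)&(X[...,0]>.54)&(X[...,0]<.68)&(X[...,1]>.045)&(X[...,1]<.16)
Q=X[k];f=np.polyfit(Q[:,1],Q[:,0],1);print(len(Q),f,np.polyval(f,.037),Q.min(0),Q.max(0))
```

```text
{'time': 9.85, 'qpos': [-0.075, 0.626, 1.414, -0.004, 1.102, 0.173], 'qvel': [-0.015, -0.037, -0.029, -0.002, 0.001, -0.001], 'joint_efforts': [0.698, -52.605, -20.868, 0.11, 0.043, 0.011], 'tool_pos': [0.618, 0.029, 0.102], 'tool_rot': [-1.652, 1.567, -1.898], 'contact_force': [0.781, -0.566, 0.73], 'torque': [-0.041, -0.071, -0.033], 'opening': 0.05}
([0.0883, 0.0096, 0.0021], [-0.3, 0.13, 0.21])
2212 [0.22440696 0.61437787] 0.6226809236698765 [0.61534928 0.0450199  0.0375424 ] [0.64694178 0.10969716 0.04535933]
```

View pics/w6.png

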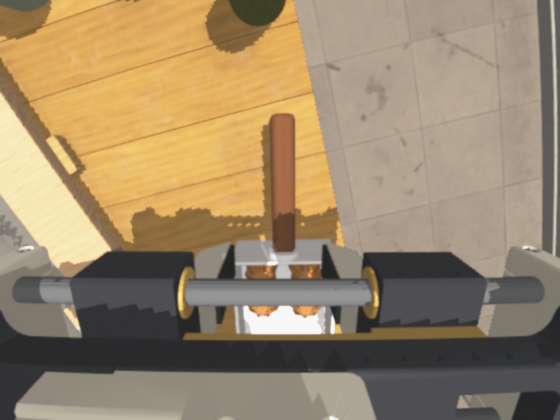

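The handle is between the open fingers (columns 273–295), and the measured centreline agrees. Descending and closing.

Call:
{"api": "move_arm", "payload": {
  "deltas": [
    {"dp":[0.02,0.0096,0.002],"turn":[-0.3,0.1,0.2]},
    {"dp":[0.045,0.0096,0.002],"turn":[-0.3,0.1,0.2]},
    {"dp":[0.065,0.0096,0.002],"turn":[-0.3,0.1,0.2]},
    {"dp":[0.08,0.0096,0.002],"turn":[-0.3,0.1,0.2]},
    {"dp":[0.088,0.0096,0.002],"turn":[-0.3,0.1,0.2]},
    {"dp":[0.088,0.0096,0.002],"turn":[-0.3,0.1,0.2]},
    {"dp":[0.088,0.0096,0.002],"turn":[-0.3,0.1,0.2]}
  ]
}}

```text
time: 10.6
tool_pos: [0.6231, 0.037, 0.0153]
tool_rot: [0.021, 1.569, -0.22]
contact_force: [-0.7, 0.2, 0.5]
opening: 0.05
```

Call:
{"api": "move_arm", "payload": {
  "deltas": [
    {"dp":[0,0,0],"turn":[0,0,0]},
    {"dp":[0,0,0],"turn":[0,0,0]},
    {"dp":[0,0,0],"turn":[0,0,0]},
    {"dp":[0,0,0],"turn":[0,0,0]},
    {"dp":[0,0,0],"turn":[0,0,0]},
    {"dp":[0,0,0],"turn":[0,0,0]},
    {"dp":[0,0,0],"turn":[0,0,0]}
  ],
  "hand": 0.01,
  "squeeze": 50
}}

```text
time: 11.3
tool_pos: [0.6225, 0.0372, 0.0145]
tool_rot: [-0.714, 1.571, -0.955]
contact_force: [-0.4, -0.3, 1.7]
opening: 0.0179
```

Run:
```python
from plan import *
st(); print(pose()[1].round(3))
```

```text
{'time': 11.3, 'qpos': [-0.063, 0.741, 1.468, -0.0, 0.932, 0.178], 'qvel': [0.001, 0.001, 0.001, -0.001, 0.0, 0.0], 'joint_efforts': [-0.042, -55.733, -18.745, 0.027, 0.1, -0.039], 'tool_pos': [0.623, 0.037, 0.015], 'tool_rot': [-0.714, 1.571, -0.955], 'contact_force': [-0.364, -0.296, 1.665], 'torque': [-0.034, -0.137, -0.055], 'opening': 0.018}
[[ 0.     0.239  0.971]
 [-0.     0.971 -0.239]
 [-1.    -0.     0.   ]]
```

Gripped at 17.9 mm, which matches the handle. Lifting gently with the mouth raised about 8° to keep the nuts in.

Call:
{"api": "move_arm", "payload": {
  "deltas": [
    {"dp":[-0.003,0,0],"turn":[0,0,-0.5]},
    {"dp":[-0.01,0,0],"turn":[0,0,-1.5]},
    {"dp":[-0.022,0,0],"turn":[0,0,-3]},
    {"dp":[-0.04,0,0],"turn":[0,0,-4.5]},
    {"dp":[-0.062,0,0],"turn":[0,0,-6]},
    {"dp":[-0.086,0,0],"turn":[0,0,-7]},
    {"dp":[-0.11,0,0],"turn":[0,0,-8]},
    {"dp":[-0.13,0,0],"turn":[0,0,-8]},
    {"dp":[-0.145,0,0],"turn":[0,0,-8]},
    {"dp":[-0.15,0,0],"turn":[0,0,-8]}
  ]
}}

```text
time: 12.3
tool_pos: [0.623, 0.0376, 0.1665]
tool_rot: [-1.551, 1.431, -1.793]
contact_force: [0.4, -0.1, -1.9]
opening: 0.0179
```

Run:
```python
from plan import *
st(); snap('scene','scene7'); snap('side','side7')
for n in('scene','side'):
    a=load(n+'7')['p']; a=a[80:290,180:400]; cv2.imwrite('pics/%s7c.png'%n,cv2.resize(a,None,fx=2.7,fy=2.7,interpolation=cv2.INTER_CUBIC)[:,:,::-1])
```

```text
{'time': 12.3, 'qpos': [0.007, 0.6, 1.279, -0.141, 1.297, 0.289], 'qvel': [-0.006, -0.02, -0.034, 0.011, 0.081, -0.018], 'joint_efforts': [0.023, -56.635, -24.674, -0.746, 0.4, -0.017], 'tool_pos': [0.623, 0.038, 0.166], 'tool_rot': [-1.551, 1.431, -1.793], 'contact_force': [0.386, -0.099, -1.925], 'torque': [0.274, -0.184, -0.021], 'opening': 0.018}
```

View pics/scene7c.png

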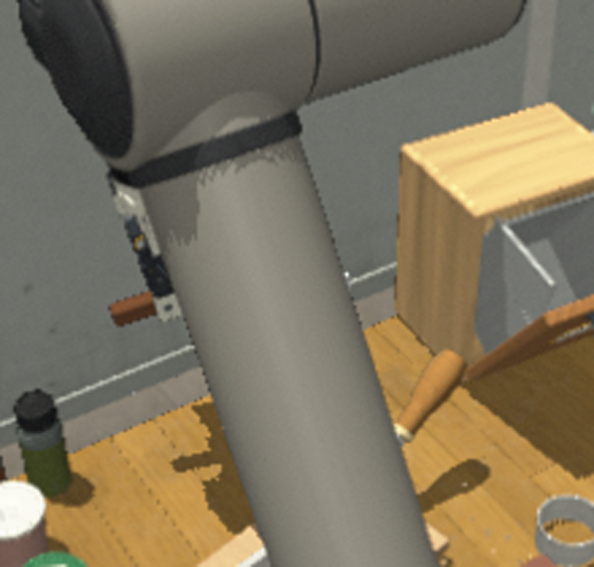

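View pics/side7c.png

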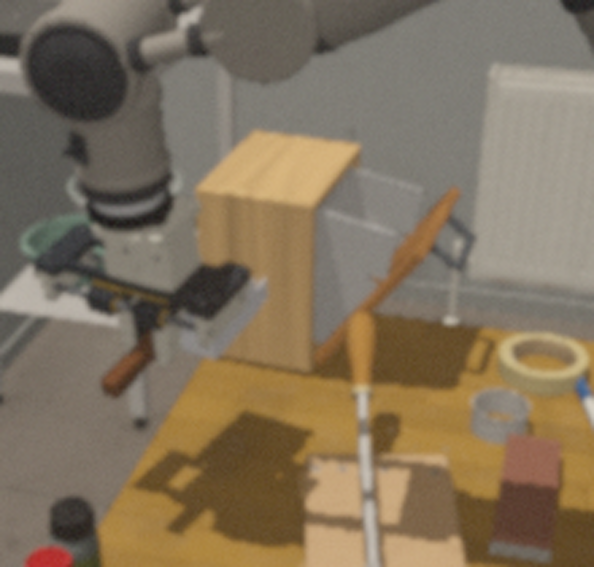

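The scoop is lifted and level-ish. I'll check the mouth position from the depth data before the pour.

Run:
```python
from td import *
P=[];C=[]
for f in('w4','side7','scene7'):
    X=cloud(load(f)).reshape(-1,3);p=load(f)['p'].reshape(-1,3)
    k=np.isfinite(X[:,0])&(X[:,2]>.16)&(X[:,2]<.212)&(X[:,0]>.36)&(X[:,0]<.56)&(X[:,1]<-.2)&(X[:,1]>-.42)
    P.append(X[k]);C.append(p[k]);print(f,k.sum())
s=3000;img=np.zeros((600,660,3),np.uint8)
for X,p in zip(P,C):
    for a,b in zip(X,p):
        c=int((-.2-a[1])*s);r=int((.56-a[0])*s)
        if 0<=c<660 and 0<=r<600: cv2.circle(img,(c,r),1,b[::-1].tolist(),-1)
for i in range(11):
    y=-.2-.02*i;cv2.putText(img,'%.2f'%y,(int((-.2-y)*s),12),0,.35,(255,255,0));cv2.line(img,(int((-.2-y)*s),0),(int((-.2-y)*s),600),(80,80,0))
    x=.56-.02*i;cv2.putText(img,'%.2f'%x,(0,int((.56-x)*s)),0,.35,(255,255,0));cv2.line(img,(0,int((.56-x)*s)),(660,int((.56-x)*s)),(80,80,0))
cv2.imwrite('pics/rim.png',img)
```

```text
w4 7552
side7 1091
scene7 1548
```

View pics/rim.png

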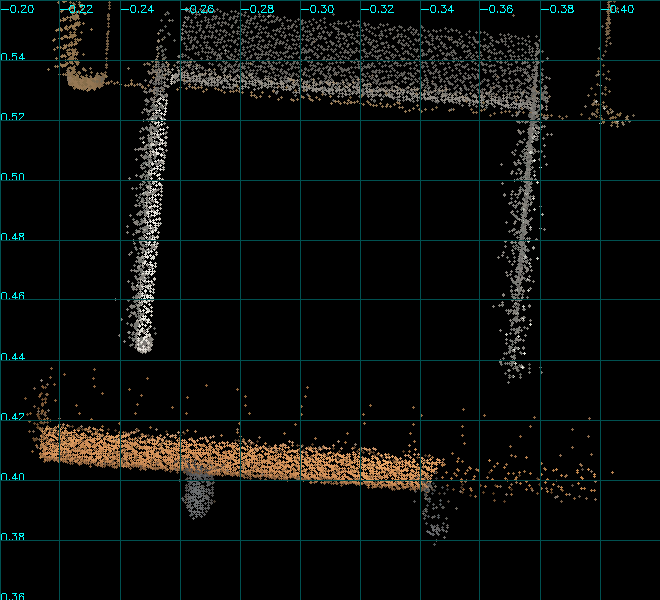

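Measured rims: side walls at y≈−0.248 and −0.375, mouth x from 0.415 to 0.53. That agrees with the expected geometry. I'll plan the carry as an L path (out in x first, then −y) to clear the cabinet corner, followed by tipping about the lip.

```bash
cat >> plan.py <<'E'
GRIP=(-.088,0,.0145)
def tool_for(lip,psi,phi):
    ps,Rs=at_lip(lip,np.radians(psi),np.radians(phi)); return scoop2tool(ps,Rs,1,GRIP)
def lip_of(cur):
    p,R=cur; Rs=np.stack([-R[:,1],R[:,2],-R[:,0]],1)
    lip=p+Rs@(np.array([.056,0,.007])-np.array(GRIP))
    return lip,np.degrees(np.arctan2(Rs[1,0],Rs[0,0])),np.degrees(-np.arcsin(Rs[2,0]))
def rows(cur,wps,ns,smooth=True):
    # wps list of (lip,psi,phi); piecewise-linear, cosine-timed per whole call
    l,a,b=lip_of(cur); seq=[np.r_[l,a,b]]+[np.r_[w[0],w[1],w[2]] for w in wps]
    out=[]
    for s,e,n in zip(seq[:-1],seq[1:],ns):
        for i in range(1,n+1):
            t=i/n; t=(1-np.cos(np.pi*t))/2 if smooth else t
            v=s+(e-s)*t; pt,Rt=tool_for(v[:3],v[3],v[4]); d,t_=rel(pt,Rt,cur)
            out.append({"dp":[round(x,4) for x in d],"turn":[round(x,1) for x in t_]})
    import json;print(json.dumps(out)); return out
E
python3 - <<'E'
from plan import *
print(lip_of(pose())); st()
rows(pose(),[([.467,-.165,.245],-94.4,-8)],[10])
E
```

```text
(array([ 0.58820179, -0.10203426,  0.1776348 ]), np.float64(-103.82688736974264), np.float64(-8.019120911851113))
{'time': 12.4, 'qpos': [0.007, 0.601, 1.281, -0.141, 1.296, 0.289], 'qvel': [-0.002, 0.022, 0.028, 0.003, -0.014, -0.002], 'joint_efforts': [0.068, -57.799, -25.347, -0.758, 0.413, -0.019], 'tool_pos': [0.623, 0.037, 0.165], 'tool_rot': [-1.565, 1.431, -1.806], 'contact_force': [0.203, -0.614, -2.492], 'torque': [0.262, -0.192, -0.01], 'opening': 0.017}
[{"dp": [-0.0013, -0.0024, -0.0031], "turn": [-0.2, 0.0, 0.0]}, {"dp": [-0.0052, -0.0094, -0.012], "turn": [-0.9, -0.1, 0.0]}, {"dp": [-0.0112, -0.0204, -0.026], "turn": [-1.9, -0.2, 0.0]}, {"dp": [-0.0187, -0.0343, -0.0436], "turn": [-3.2, -0.4, 0.0]}, {"dp": [-0.0271, -0.0498, -0.0631], "turn": [-4.7, -0.6, 0.0]}, {"dp": [-0.0354, -0.0654, -0.0826], "turn": [-6.1, -0.8, 0.0]}, {"dp": [-0.0429, -0.0795, -0.1002], "turn": [-7.4, -1.0, 0.0]}, {"dp": [-0.0489, -0.0908, -0.1141], "turn": [-8.4, -1.1, 0.0]}, {"dp": [-0.0527, -0.098, -0.123], "turn": [-9.1, -1.2, 0.0]}, {"dp": [-0.054, -0.1005, -0.1261], "turn": [-9.3, -1.3, 0.0]}]
```

Call:
{"api": "move_arm", "payload": {
  "deltas": [
    {"dp":[-0.0013,-0.0024,-0.003],"turn":[-0.2,0,0]},
    {"dp":[-0.005,-0.0094,-0.012],"turn":[-0.9,-0.1,0]},
    {"dp":[-0.011,-0.0204,-0.026],"turn":[-1.9,-0.2,0]},
    {"dp":[-0.019,-0.034,-0.0436],"turn":[-3.2,-0.4,0]},
    {"dp":[-0.027,-0.05,-0.063],"turn":[-4.7,-0.6,0]},
    {"dp":[-0.0354,-0.065,-0.0826],"turn":[-6.1,-0.8,0]},
    {"dp":[-0.043,-0.0795,-0.1],"turn":[-7.4,-1,0]},
    {"dp":[-0.049,-0.091,-0.114],"turn":[-8.4,-1.1,0]},
    {"dp":[-0.0527,-0.098,-0.123],"turn":[-9.1,-1.2,0]},
    {"dp":[-0.054,-0.1005,-0.126],"turn":[-9.3,-1.3,0]}
  ]
}}

```text
time: 13.4
tool_pos: [0.4771, -0.0223, 0.2319]
tool_rot: [-1.577, 1.431, -1.655]
contact_force: [0.7, 0.2, -1.8]
opening: 0.0173
```

Run:
```python
from plan import *
print(lip_of(pose())); st()
rows(pose(),[([.467,-.275,.235],-94.4,-6)],[9])
```

```text
(array([ 0.46601143, -0.16548196,  0.24452369]), np.float64(-94.43758311697867), np.float64(-8.017161769959884))
{'time': 13.4, 'qpos': [-0.114, 0.26, 1.635, -0.148, 1.245, 0.011], 'qvel': [-0.031, -0.063, 0.051, 0.005, -0.021, -0.059], 'joint_efforts': [0.022, -39.775, -24.688, -0.809, 0.208, -0.077], 'tool_pos': [0.477, -0.022, 0.232], 'tool_rot': [-1.577, 1.431, -1.655], 'contact_force': [0.717, 0.248, -1.828], 'torque': [0.24, -0.108, 0.062], 'opening': 0.017}
[{"dp": [0.0006, -0.0032, 0.0003], "turn": [-0.0, -0.1, 0.1]}, {"dp": [0.0023, -0.0125, 0.0011], "turn": [-0.0, -0.1, 0.2]}, {"dp": [0.0049, -0.0268, 0.0023], "turn": [-0.0, -0.1, 0.5]}, {"dp": [0.0081, -0.0442, 0.0039], "turn": [-0.0, -0.1, 0.8]}, {"dp": [0.0115, -0.0628, 0.0055], "turn": [-0.0, -0.1, 1.2]}, {"dp": [0.0147, -0.0803, 0.007], "turn": [-0.0, -0.1, 1.5]}, {"dp": [0.0173, -0.0945, 0.0083], "turn": [-0.0, -0.1, 1.8]}, {"dp": [0.019, -0.1038, 0.0091], "turn": [-0.0, -0.1, 2.0]}, {"dp": [0.0196, -0.1071, 0.0094], "turn": [-0.0, -0.1, 2.0]}]
```

Call:
{"api": "move_arm", "payload": {
  "deltas": [
    {"dp":[0.0006,-0.003,0.0003],"turn":[0,0,0.1]},
    {"dp":[0.002,-0.0125,0.001],"turn":[0,0,0.2]},
    {"dp":[0.005,-0.027,0.0023],"turn":[0,0,0.5]},
    {"dp":[0.008,-0.044,0.004],"turn":[0,0,0.8]},
    {"dp":[0.0115,-0.063,0.0055],"turn":[0,0,1.2]},
    {"dp":[0.0147,-0.08,0.007],"turn":[0,0,1.5]},
    {"dp":[0.0173,-0.0945,0.0083],"turn":[0,0,1.8]},
    {"dp":[0.019,-0.104,0.009],"turn":[0,0,2]},
    {"dp":[0.0196,-0.107,0.0094],"turn":[0,0,2]},
    {"dp":[0.0196,-0.107,0.0094],"turn":[0,0,2]}
  ]
}}

```text
time: 14.4
tool_pos: [0.4791, -0.1313, 0.227]
tool_rot: [-1.581, 1.466, -1.659]
contact_force: [-0.1, -0.2, -2.2]
opening: 0.0174
```

Run:
```python
from plan import *
print(lip_of(pose())); st()
snap('side','side8');snap('wrist','w8');snap('scene','scene8')
a=load('side8')['p']; a=a[80:260,220:400]; cv2.imwrite('pics/side8c.png',cv2.resize(a,None,fx=3.3,fy=3.3,interpolation=cv2.INTER_CUBIC)[:,:,::-1])
```

```text
(array([ 0.46784797, -0.27486987,  0.23454961]), np.float64(-94.46568957033897), np.float64(-5.9974457609222105))
{'time': 14.4, 'qpos': [-0.357, 0.283, 1.614, -0.108, 1.219, -0.243], 'qvel': [0.019, -0.01, 0.005, 0.006, 0.003, 0.006], 'joint_efforts': [-0.647, -40.61, -25.148, -0.652, -0.15, -0.09], 'tool_pos': [0.479, -0.131, 0.227], 'tool_rot': [-1.581, 1.466, -1.659], 'contact_force': [-0.105, -0.219, -2.154], 'torque': [0.202, -0.088, -0.031], 'opening': 0.017}
```

View pics/side8c.png

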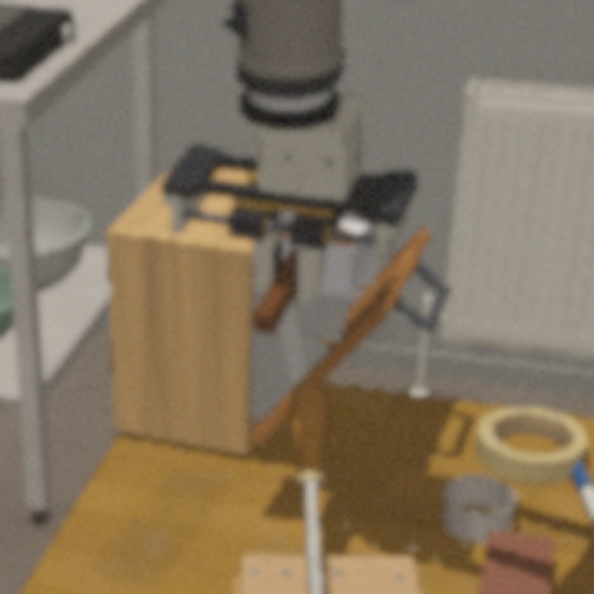

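View pics/w8.png

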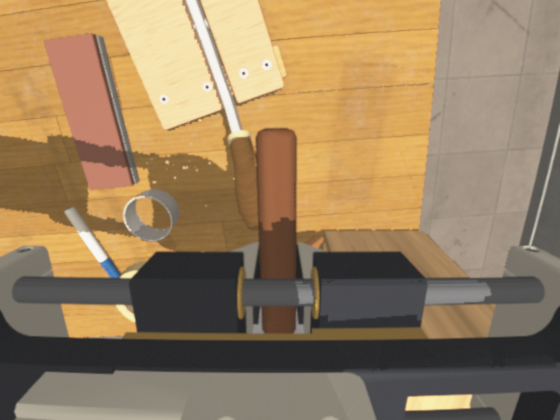

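View pics/scene8.png

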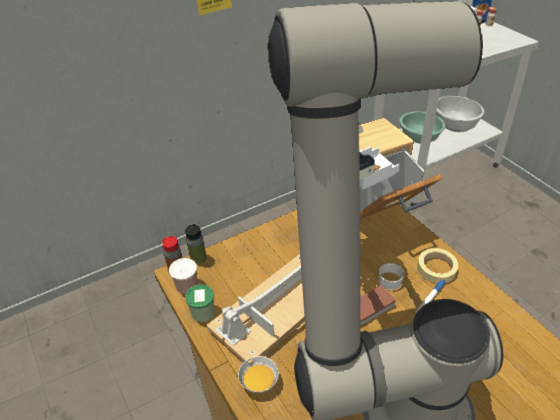

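The scoop's lip sits over the hopper mouth (scene view near (385,170)), and the handle is straight in the grip. A quick slip check, then I'll plan the tip.

Run:
```python
from plan import *
X=cloud(load('w8')); q=X[140:230,272:284].reshape(-1,3)
f=np.polyfit(q[:,1],q[:,2],1);print('handle slope deg',np.degrees(np.arctan(f[0])),np.polyval(f,-.131))
c=pose()
print('A');rows(c,[([.467,-.275,.222],-94.4,20)],[10])
c2=tool_for([.467,-.275,.222],-94.4,20)
print('B');rows(c2,[([.467,-.275,.222],-94.4,45)],[10],False)
c3=tool_for([.467,-.275,.222],-94.4,45)
print('C');rows(c3,[([.467,-.275,.222],-94.4,58)],[6])
```

```text
** On entry to DLASCL parameter number  4 had an illegal value
 ** On entry to DLASCL parameter number  4 had an illegal value
 ** On entry to DLASCL parameter number  4 had an illegal value
 ** On entry to DLASCL parameter number  4 had an illegal value
 ** On entry to DLASCL parameter number  5 had an illegal value
 ** On entry to DLASCL parameter number  4 had an illegal valueTraceback (most recent call last):
  File "<stdin>", line 3, in <module>
    c, resids, rank, s = lstsq(lhs, rhs, rcond)
                         ~~~~~^^^^^^^^^^^^^^^^^
    x, resids, rank, s = _umath_linalg.lstsq(a, b, rcond,
                         ~~~~~~~~~~~~~~~~~~~^^^^^^^^^^^^^
                                             signature=signature)
                                             ^^^^^^^^^^^^^^^^^^^^
    raise LinAlgError("SVD did not converge in Linear Least Squares")
numpy.linalg.LinAlgError: SVD did not converge in Linear Least Squares
```

Run:
```python
from plan import *
X=cloud(load('w8')); q=X[140:230,272:284].reshape(-1,3);q=q[np.isfinite(q[:,0])]
print(len(q))
if len(q)>20:
    f=np.polyfit(q[:,1],q[:,2],1);print('handle slope deg',np.degrees(np.arctan(f[0])),np.polyval(f,-.131))
c=pose()
print('A');rows(c,[([.467,-.275,.222],-94.4,20)],[10])
c2=tool_for([.467,-.275,.222],-94.4,20)
print('B');rows(c2,[([.467,-.275,.222],-94.4,45)],[10],False)
c3=tool_for([.467,-.275,.222],-94.4,45)
print('C');rows(c3,[([.467,-.275,.222],-94.4,58)],[6])
```

```text
1076
handle slope deg -5.640186905725552 0.2556104770023906
A
[{"dp": [-0.0013, -0.0001, -0.0], "turn": [0.0, -0.0, 0.6]}, {"dp": [-0.005, -0.0004, -0.0001], "turn": [0.0, -0.0, 2.5]}, {"dp": [-0.0108, -0.0013, -0.0002], "turn": [0.0, -0.0, 5.4]}, {"dp": [-0.0179, -0.0028, -0.0003], "turn": [0.0, -0.0, 9.0]}, {"dp": [-0.0257, -0.0052, -0.0005], "turn": [0.0, -0.0, 13.0]}, {"dp": [-0.0334, -0.0083, -0.0006], "turn": [0.0, -0.0, 17.0]}, {"dp": [-0.04, -0.0116, -0.0008], "turn": [0.0, -0.0, 20.6]}, {"dp": [-0.0452, -0.0147, -0.0009], "turn": [0.0, -0.0, 23.5]}, {"dp": [-0.0484, -0.0168, -0.001], "turn": [0.0, -0.0, 25.4]}, {"dp": [-0.0495, -0.0175, -0.001], "turn": [0.0, -0.0, 26.0]}]
B
[{"dp": [-0.0063, -0.0005, 0.0], "turn": [0.0, 0.0, 2.5]}, {"dp": [-0.0125, -0.0012, -0.0], "turn": [-0.0, 0.0, 5.0]}, {"dp": [-0.0187, -0.0022, -0.0], "turn": [-0.0, 0.0, 7.5]}, {"dp": [-0.0249, -0.0035, -0.0], "turn": [-0.0, 0.0, 10.0]}, {"dp": [-0.031, -0.005, 0.0], "turn": [-0.0, 0.0, 12.5]}, {"dp": [-0.037, -0.0068, -0.0], "turn": [-0.0, 0.0, 15.0]}, {"dp": [-0.043, -0.0089, -0.0], "turn": [0.0, 0.0, 17.5]}, {"dp": [-0.0488, -0.0112, -0.0], "turn": [-0.0, 0.0, 20.0]}, {"dp": [-0.0545, -0.0138, 0.0], "turn": [-0.0, 0.0, 22.5]}, {"dp": [-0.0602, -0.0167, -0.0], "turn": [-0.0, 0.0, 25.0]}]
C
[{"dp": [-0.0022, -0.0001, 0.0], "turn": [-0.0, 0.0, 0.9]}, {"dp": [-0.0082, -0.0007, 0.0], "turn": [0.0, -0.0, 3.2]}, {"dp": [-0.0163, -0.0018, 0.0], "turn": [0.0, -0.0, 6.5]}, {"dp": [-0.0243, -0.0034, -0.0], "turn": [-0.0, -0.0, 9.8]}, {"dp": [-0.0301, -0.0048, -0.0], "turn": [0.0, -0.0, 12.1]}, {"dp": [-0.0322, -0.0054, -0.0], "turn": [0.0, -0.0, 13.0]}]
```

The handle slope is −5.6° against −6° expected, so it hasn't slipped. Tipping.

Call:
{"api": "move_arm", "payload": {
  "deltas": [
    {"dp":[-0.0013,0,0],"turn":[0,0,0.6]},
    {"dp":[-0.005,-0.0004,0],"turn":[0,0,2.5]},
    {"dp":[-0.0108,-0.0013,-0.0002],"turn":[0,0,5.4]},
    {"dp":[-0.018,-0.0028,-0.0003],"turn":[0,0,9]},
    {"dp":[-0.0257,-0.005,-0.0005],"turn":[0,0,13]},
    {"dp":[-0.0334,-0.0083,-0.0006],"turn":[0,0,17]},
    {"dp":[-0.04,-0.0116,-0.0008],"turn":[0,0,20.6]},
    {"dp":[-0.0452,-0.0147,-0.0009],"turn":[0,0,23.5]},
    {"dp":[-0.0484,-0.0168,-0.001],"turn":[0,0,25.4]},
    {"dp":[-0.0495,-0.0175,-0.001],"turn":[0,0,26]}
  ]
}}

```text
time: 15.55
tool_pos: [0.4771, -0.1437, 0.2785]
tool_rot: [1.572, 1.221, 1.494]
contact_force: [0.4, 0.3, -3.4]
opening: 0.0173
```

Call:
{"api": "move_arm", "payload": {
  "deltas": [
    {"dp":[-0.0063,-0.0005,0],"turn":[0,0,2.5]},
    {"dp":[-0.0125,-0.0012,0],"turn":[0,0,5]},
    {"dp":[-0.0187,-0.0022,0],"turn":[0,0,7.5]},
    {"dp":[-0.025,-0.0035,0],"turn":[0,0,10]},
    {"dp":[-0.031,-0.005,0],"turn":[0,0,12.5]},
    {"dp":[-0.037,-0.0068,0],"turn":[0,0,15]},
    {"dp":[-0.043,-0.0089,0],"turn":[0,0,17.5]},
    {"dp":[-0.0488,-0.0112,0],"turn":[0,0,20]},
    {"dp":[-0.0545,-0.0138,0],"turn":[0,0,22.5]},
    {"dp":[-0.06,-0.0167,0],"turn":[0,0,25]}
  ]
}}

```text
time: 16.55
tool_pos: [0.4745, -0.179, 0.3293]
tool_rot: [1.571, 0.785, 1.495]
contact_force: [0.3, 0.1, -1.3]
opening: 0.0178
```

Run:
```python
from plan import *
print(lip_of(pose())); st()
snap('side','side9');snap('scene','scene9')
a=load('side9')['p']; a=a[80:260,220:400]; cv2.imwrite('pics/side9c.png',cv2.resize(a,None,fx=3.3,fy=3.3,interpolation=cv2.INTER_CUBIC)[:,:,::-1])
a=load('scene9')['p']; a=a[80:260,300:480]; cv2.imwrite('pics/scene9c.png',cv2.resize(a,None,fx=3.3,fy=3.3,interpolation=cv2.INTER_CUBIC)[:,:,::-1])
```

```text
(array([ 0.46709109, -0.27518308,  0.22211766]), np.float64(-94.40337856091973), np.float64(45.02059060266812))
{'time': 16.55, 'qpos': [-0.848, 0.494, 1.258, 0.574, 1.936, -0.715], 'qvel': [-0.175, 0.202, -0.181, 0.263, 0.361, -0.046], 'joint_efforts': [0.693, -51.452, -23.094, 2.175, 1.949, 0.072], 'tool_pos': [0.475, -0.179, 0.329], 'tool_rot': [1.571, 0.785, 1.495], 'contact_force': [0.298, 0.138, -1.317], 'torque': [-0.578, -0.08, 0.022], 'opening': 0.018}
```

View pics/side9c.png

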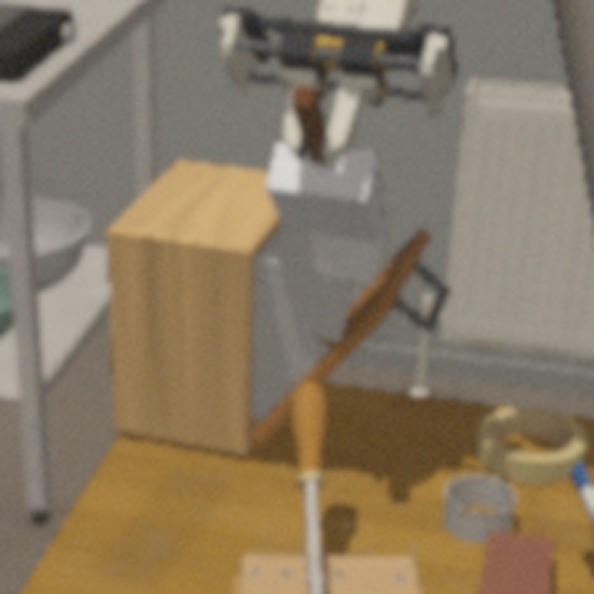

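View pics/scene9c.png

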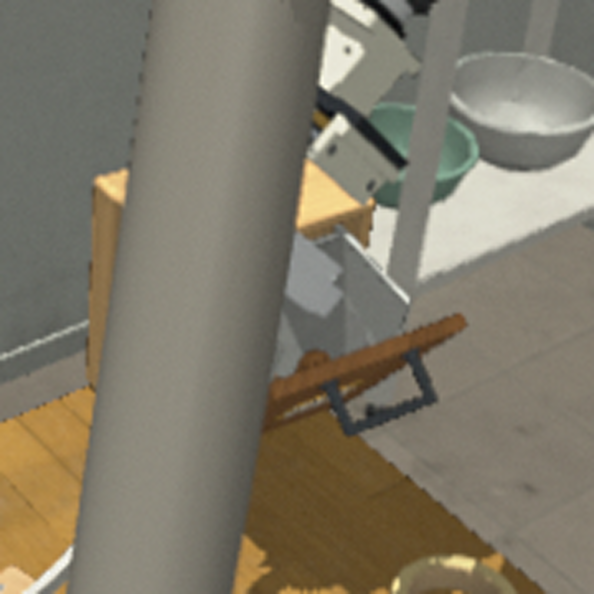

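At least one nut is visible in the hopper, and the measured load has dropped to roughly the empty scoop's weight. I'll tip to 58° to be sure, hold, and look.

Call:
{"api": "move_arm", "payload": {
  "deltas": [
    {"dp":[-0.0022,0,0],"turn":[0,0,0.9]},
    {"dp":[-0.008,-0.0007,0],"turn":[0,0,3.2]},
    {"dp":[-0.016,-0.0018,0],"turn":[0,0,6.5]},
    {"dp":[-0.024,-0.0034,0],"turn":[0,0,9.8]},
    {"dp":[-0.03,-0.0048,0],"turn":[0,0,12]},
    {"dp":[-0.032,-0.0054,0],"turn":[0,0,13]},
    {"dp":[-0.032,-0.0054,0],"turn":[0,0,13]},
    {"dp":[-0.032,-0.0054,0],"turn":[0,0,13]},
    {"dp":[-0.032,-0.0054,0],"turn":[0,0,13]}
  ]
}}

```text
time: 17.55
tool_pos: [0.4724, -0.2051, 0.3483]
tool_rot: [1.571, 0.56, 1.494]
contact_force: [-0.1, 0.4, -1.2]
opening: 0.0177
```

Run:
```python
from plan import *
print(lip_of(pose())); st()
c=pose()
print('A');rows(c,[([.467,-.265,.235],-94.4,20)],[10],True)
c2=tool_for([.467,-.265,.235],-94.4,20)
print('B');rows(c2,[([.467,-.165,.245],-94.4,0)],[10])
c3=tool_for([.467,-.165,.245],-94.4,0)
```

```text
(array([ 0.46706859, -0.274984  ,  0.22228756]), np.float64(-94.37579015085298), np.float64(57.915295441495296))
{'time': 17.55, 'qpos': [-0.926, 0.605, 1.169, 0.712, 2.113, -0.715], 'qvel': [-0.001, -0.0, -0.002, 0.002, 0.002, 0.001], 'joint_efforts': [-0.143, -54.45, -22.61, 2.784, 2.861, 0.029], 'tool_pos': [0.472, -0.205, 0.348], 'tool_rot': [1.571, 0.56, 1.494], 'contact_force': [-0.095, 0.409, -1.211], 'torque': [-0.679, -0.079, -0.002], 'opening': 0.018}
A
[{"dp": [0.0024, 0.0005, -0.0], "turn": [0.0, 0.0, -0.9]}, {"dp": [0.0093, 0.0017, -0.0001], "turn": [0.0, 0.0, -3.6]}, {"dp": [0.02, 0.003, -0.0002], "turn": [0.0, 0.0, -7.8]}, {"dp": [0.0334, 0.0035, -0.0003], "turn": [0.0, 0.0, -13.1]}, {"dp": [0.048, 0.0027, -0.0004], "turn": [0.0, 0.0, -19.0]}, {"dp": [0.0622, 0.0004, -0.0005], "turn": [0.0, -0.0, -24.8]}, {"dp": [0.0746, -0.0029, -0.0006], "turn": [0.0, -0.0, -30.1]}, {"dp": [0.084, -0.0063, -0.0007], "turn": [0.0, -0.0, -34.3]}, {"dp": [0.0898, -0.0088, -0.0008], "turn": [0.0, -0.0, -37.0]}, {"dp": [0.0917, -0.0097, -0.0008], "turn": [0.0, -0.0, -37.9]}]
B
[{"dp": [0.0018, 0.0024, -0.0002], "turn": [-0.0, 0.0, -0.5]}, {"dp": [0.0072, 0.0094, -0.0007], "turn": [-0.0, 0.0, -1.9]}, {"dp": [0.0155, 0.0202, -0.0016], "turn": [-0.0, 0.0, -4.1]}, {"dp": [0.0259, 0.0334, -0.0027], "turn": [-0.0, 0.0, -6.9]}, {"dp": [0.0375, 0.0477, -0.0038], "turn": [-0.0, 0.0, -10.0]}, {"dp": [0.049, 0.0615, -0.005], "turn": [0.0, 0.0, -13.1]}, {"dp": [0.0593, 0.0737, -0.0061], "turn": [-0.0, 0.0, -15.9]}, {"dp": [0.0674, 0.083, -0.0069], "turn": [-0.0, 0.0, -18.1]}, {"dp": [0.0726, 0.089, -0.0075], "turn": [-0.0, 0.0, -19.5]}, {"dp": [0.0744, 0.091, -0.0077], "turn": [-0.0, 0.0, -20.0]}]
```

Call:
{"api": "move_arm", "payload": {
  "deltas": [
    {"dp":[0.0024,0.0005,0],"turn":[0,0,-0.9]},
    {"dp":[0.0093,0.0017,0],"turn":[0,0,-3.6]},
    {"dp":[0.02,0.003,0],"turn":[0,0,-7.8]},
    {"dp":[0.0334,0.0035,0],"turn":[0,0,-13.1]},
    {"dp":[0.048,0.0027,0],"turn":[0,0,-19]},
    {"dp":[0.062,0.0004,0],"turn":[0,0,-24.8]},
    {"dp":[0.0746,-0.003,0],"turn":[0,0,-30.1]},
    {"dp":[0.084,-0.0063,0],"turn":[0,0,-34.3]},
    {"dp":[0.09,-0.0088,0],"turn":[0,0,-37]},
    {"dp":[0.0917,-0.0097,0],"turn":[0,0,-37.9]}
  ]
}}

```text
time: 18.55
tool_pos: [0.4777, -0.1315, 0.2917]
tool_rot: [1.569, 1.222, 1.494]
contact_force: [-0.1, 0.3, -1.8]
opening: 0.0176
```

Call:
{"api": "move_arm", "payload": {
  "deltas": [
    {"dp":[0.0018,0.0024,0],"turn":[0,0,-0.5]},
    {"dp":[0.0072,0.0094,-0.0007],"turn":[0,0,-1.9]},
    {"dp":[0.0155,0.02,-0.0016],"turn":[0,0,-4.1]},
    {"dp":[0.026,0.0334,-0.0027],"turn":[0,0,-6.9]},
    {"dp":[0.0375,0.0477,-0.004],"turn":[0,0,-10]},
    {"dp":[0.049,0.0615,-0.005],"turn":[0,0,-13.1]},
    {"dp":[0.0593,0.0737,-0.006],"turn":[0,0,-15.9]},
    {"dp":[0.0674,0.083,-0.007],"turn":[0,0,-18.1]},
    {"dp":[0.0726,0.089,-0.0075],"turn":[0,0,-19.5]},
    {"dp":[0.0744,0.091,-0.0077],"turn":[0,0,-20]}
  ]
}}

```text
time: 19.55
tool_pos: [0.4785, -0.0207, 0.2521]
tool_rot: [2.23, 1.569, 2.154]
contact_force: [0.4, 0.4, -1.4]
opening: 0.0176
```

Run:
```python
from plan import *
print(lip_of(pose())); st()
snap('side','side10');snap('scene','scene10')
a=load('scene10')['p']; a=a[80:260,260:480]; cv2.imwrite('pics/scene10c.png',cv2.resize(a,None,fx=3,fy=3,interpolation=cv2.INTER_CUBIC)[:,:,::-1])
c=pose()
# original scoop: origin (.602,-.0485), yaw -103.8 ; lip over it
d=np.array([-.2384,-.9712]);o=np.array([.602,-.0485]);l=o+d*.056
print(l)
print('C');rows(c,[([l[0],l[1],.25],-103.8,0)],[10])
```

```text
(array([ 0.46754748, -0.16427945,  0.24439861]), np.float64(-94.35683763680856), np.float64(0.07772976096449205))
{'time': 19.55, 'qpos': [-0.204, 0.238, 1.599, 0.001, 1.306, -0.129], 'qvel': [0.08, 0.007, 0.006, -0.083, -0.032, 0.106], 'joint_efforts': [0.173, -38.764, -25.238, 0.02, 0.015, 0.095], 'tool_pos': [0.478, -0.021, 0.252], 'tool_rot': [2.23, 1.569, 2.154], 'contact_force': [0.368, 0.35, -1.432], 'torque': [0.05, -0.085, -0.01], 'opening': 0.018}
[ 0.5886496 -0.1028872]
C
[{"dp": [-0.0001, 0.0017, 0.0034], "turn": [0.2, -0.1, -0.0]}, {"dp": [-0.0005, 0.0068, 0.0133], "turn": [0.9, -0.1, -0.0]}, {"dp": [-0.0011, 0.0146, 0.0287], "turn": [1.9, -0.1, -0.0]}, {"dp": [-0.0018, 0.0244, 0.0482], "turn": [3.2, -0.1, -0.0]}, {"dp": [-0.0026, 0.0351, 0.0697], "turn": [4.7, -0.1, -0.1]}, {"dp": [-0.0034, 0.0458, 0.0913], "turn": [6.2, -0.1, -0.1]}, {"dp": [-0.0041, 0.0553, 0.1107], "turn": [7.5, -0.1, -0.1]}, {"dp": [-0.0047, 0.0629, 0.1261], "turn": [8.5, -0.1, -0.1]}, {"dp": [-0.0051, 0.0677, 0.136], "turn": [9.2, -0.1, -0.1]}, {"dp": [-0.0052, 0.0693, 0.1394], "turn": [9.4, -0.1, -0.1]}]
```

View pics/scene10c.png

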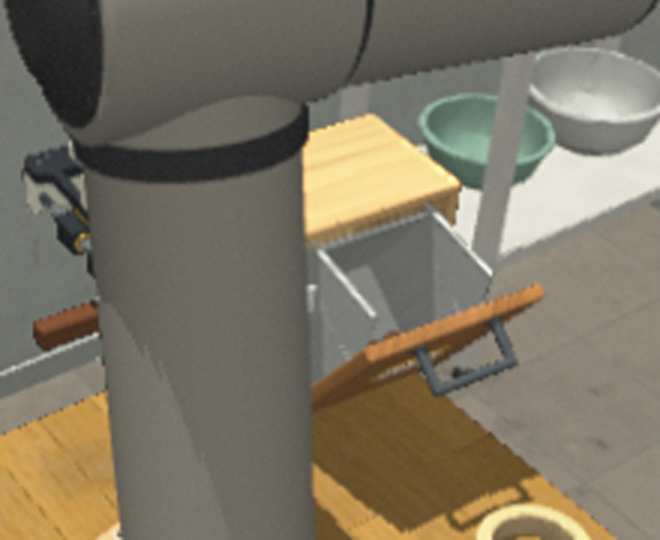

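View pics/side10.png

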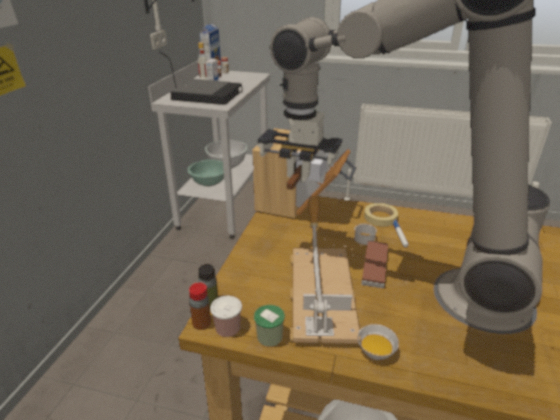

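The bin is still at its stop and no nuts are visible outside it. Carrying the scoop back over its original spot.

Call:
{"api": "move_arm", "payload": {
  "deltas": [
    {"dp":[0,0.0017,0.0034],"turn":[0.2,-0.1,0]},
    {"dp":[0,0.0068,0.0133],"turn":[0.9,-0.1,0]},
    {"dp":[0,0.0146,0.0287],"turn":[1.9,-0.1,0]},
    {"dp":[0,0.0244,0.048],"turn":[3.2,-0.1,0]},
    {"dp":[0,0.035,0.07],"turn":[4.7,-0.1,-0.1]},
    {"dp":[0,0.0458,0.091],"turn":[6.2,-0.1,-0.1]},
    {"dp":[0,0.0553,0.111],"turn":[7.5,-0.1,-0.1]},
    {"dp":[0,0.063,0.126],"turn":[8.5,-0.1,-0.1]},
    {"dp":[0,0.0677,0.136],"turn":[9.2,-0.1,-0.1]},
    {"dp":[0,0.0693,0.1394],"turn":[9.4,-0.1,-0.1]}
  ]
}}

```text
time: 20.65
tool_pos: [0.6245, 0.0365, 0.2517]
tool_rot: [0.203, 1.57, -0.04]
contact_force: [-0.5, 0.2, -1.3]
opening: 0.0179
```

Run:
```python
from plan import *
print(lip_of(pose())); st()
snap('wrist','w11')
X=cloud(load('w11')); z=X[60:235,240:320]
q=z.reshape(-1,3);q=q[np.isfinite(q[:,0])&(q[:,2]>.2)]
f=np.polyfit(q[:,1],q[:,2],1);print(len(q),'handle slope',np.degrees(np.arctan(f[0])))
print(rel(*scoop2tool(np.array([.602,-.0485,.008]),scoopR(np.radians(-103.8),0),1,GRIP)))
```

```text
(array([ 0.5899749 , -0.10329968,  0.24413065]), np.float64(-103.89051176360616), np.float64(0.010972293983843537))
{'time': 20.65, 'qpos': [-0.064, 0.516, 1.18, 0.0, 1.445, 0.178], 'qvel': [0.018, 0.048, -0.085, -0.006, 0.049, 0.042], 'joint_efforts': [0.178, -54.533, -26.751, 0.034, -0.035, 0.074], 'tool_pos': [0.625, 0.036, 0.252], 'tool_rot': [0.203, 1.57, -0.04], 'contact_force': [-0.467, 0.238, -1.303], 'torque': [0.037, -0.123, 0.01], 'opening': 0.018}
4153 handle slope -0.4838565766110655
([0.2292, 0.0001, -0.0016], [-0.08, 0.05, -0.01])
```

View pics/w11.png

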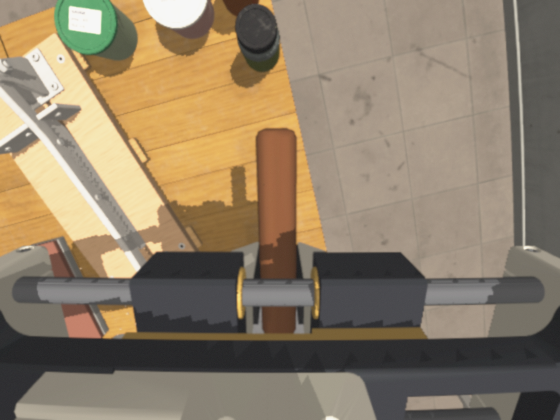

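The handle is level in the grip (slope −0.5°). Lowering to 8 mm above the worktop.

Call:
{"api": "move_arm", "payload": {
  "deltas": [
    {"dp":[0.01,0,0],"turn":[0,0,0]},
    {"dp":[0.035,0,0],"turn":[0,0,0]},
    {"dp":[0.07,0,0],"turn":[0,0,0]},
    {"dp":[0.11,0,-0.001],"turn":[0,0,0]},
    {"dp":[0.15,0,-0.001],"turn":[0,0,0]},
    {"dp":[0.185,0,-0.0015],"turn":[0,0,0]},
    {"dp":[0.208,0,-0.0015],"turn":[0,0,0]},
    {"dp":[0.222,0,-0.0015],"turn":[0,0,0]},
    {"dp":[0.229,0,-0.0015],"turn":[0,0,0]},
    {"dp":[0.229,0,-0.0015],"turn":[0,0,0]}
  ]
}}

```text
time: 21.7
tool_pos: [0.6217, 0.0365, 0.0233]
tool_rot: [-0.356, 1.57, -0.598]
contact_force: [-0.6, 0.3, -1.4]
opening: 0.0179
```

Call:
{"api": "move_arm", "payload": {
  "deltas": [
    {"dp":[0.002,0,0],"turn":[0,0,0]},
    {"dp":[0.004,0,0],"turn":[0,0,0]},
    {"dp":[0.006,0,0],"turn":[0,0,0]},
    {"dp":[0.0075,0,0],"turn":[0,0,0]},
    {"dp":[0.0075,0,0],"turn":[0,0,0]}
  ]
}}

```text
time: 22.2
tool_pos: [0.6219, 0.0366, 0.016]
tool_rot: [-0.166, 1.57, -0.408]
contact_force: [0.1, -0.5, -1.5]
opening: 0.0177
```

Run:
```python
from plan import *
print(lip_of(pose())); st()
```

```text
(array([ 0.58745644, -0.10318349,  0.00849971]), np.float64(-103.82939371429744), np.float64(-0.010766180547755582))
{'time': 22.2, 'qpos': [-0.064, 0.738, 1.47, -0.0, 0.932, 0.178], 'qvel': [-0.001, 0.001, -0.002, -0.001, 0.004, 0.0], 'joint_efforts': [-0.007, -57.941, -19.923, -0.018, -0.014, -0.002], 'tool_pos': [0.622, 0.037, 0.016], 'tool_rot': [-0.166, 1.57, -0.408], 'contact_force': [0.149, -0.517, -1.512], 'torque': [0.066, -0.081, 0.01], 'opening': 0.018}
```

Call:
{"api": "move_arm", "payload": {
  "deltas": [
    {"dp":[0.0005,0,0],"turn":[0,0,0]},
    {"dp":[0.001,0,0],"turn":[0,0,0]},
    {"dp":[0.0015,0,0],"turn":[0,0,0]},
    {"dp":[0.002,0,0],"turn":[0,0,0]},
    {"dp":[0.002,0,0],"turn":[0,0,0]}
  ]
}}

```text
time: 22.7
tool_pos: [0.622, 0.0367, 0.0145]
tool_rot: [-0.062, 1.569, -0.303]
contact_force: [-1.5, 1.2, 3.5]
opening: 0.0176
```

Touching now (the force went from −1.5 to +3.5 N). Opening the fingers.

Call:
{"api": "move_arm", "payload": {
  "deltas": [
    {"dp":[0,0,0],"turn":[0,0,0]},
    {"dp":[0,0,0],"turn":[0,0,0]},
    {"dp":[0,0,0],"turn":[0,0,0]},
    {"dp":[0,0,0],"turn":[0,0,0]},
    {"dp":[0,0,0],"turn":[0,0,0]}
  ],
  "hand": 0.05,
  "squeeze": 10
}}

```text
time: 23.2
tool_pos: [0.6219, 0.0366, 0.0139]
tool_rot: [-0.228, 1.57, -0.47]
contact_force: [-0.4, 0.4, -0.4]
opening: 0.0489
```

Call:
{"api": "move_arm", "payload": {
  "deltas": [
    {"dp":[-0.01,0,0],"turn":[0,0,0]},
    {"dp":[-0.03,0,0],"turn":[0,0,0]},
    {"dp":[-0.06,0,0],"turn":[0,0,0]},
    {"dp":[-0.1,0,0],"turn":[0,0,0]},
    {"dp":[-0.14,0,0],"turn":[0,0,0]},
    {"dp":[-0.18,0,0],"turn":[0,0,0]},
    {"dp":[-0.22,0,0],"turn":[0,0,0]},
    {"dp":[-0.25,0,0],"turn":[0,0,0]},
    {"dp":[-0.27,0,0],"turn":[0,0,0]},
    {"dp":[-0.27,0,0],"turn":[0,0,0]}
  ]
}}

```text
time: 24.2
tool_pos: [0.6227, 0.0367, 0.2883]
tool_rot: [0.131, 1.562, -0.11]
contact_force: [1.0, -0.3, 0.3]
opening: 0.0501
```

Run:
```python
from plan import *
st()
# view pose over the bin, camera centred on bin mouth: cam offset +y .074, looks -y
print(rel(np.array([.47,-.12,.33]),down(np.radians(-4.4))),rel(np.array([.47,-.33,.36]),down(np.radians(-4.4))))
```

```text
{'time': 24.2, 'qpos': [-0.064, 0.492, 1.122, -0.0, 1.519, 0.178], 'qvel': [-0.001, 0.041, 0.086, -0.0, -0.053, 0.001], 'joint_efforts': [-0.086, -52.285, -26.654, 0.076, 0.523, -0.002], 'tool_pos': [0.623, 0.037, 0.288], 'tool_rot': [0.131, 1.562, -0.11], 'contact_force': [0.981, -0.297, 0.297], 'torque': [-0.005, -0.087, -0.006], 'opening': 0.05}
([-0.0428, -0.1886, -0.1105], [-9.42, 0.5, -0.02]) ([-0.0726, -0.3925, -0.06], [-9.42, 0.5, -0.02])
```

The scoop is released and the gripper is clear. Moving over the bin to look into the hopper.

Call:
{"api": "move_arm", "payload": {
  "deltas": [
    {"dp":[-0.0428,-0.05,-0.03],"turn":[-4,0.2,0]},
    {"dp":[-0.0428,-0.09,-0.06],"turn":[-7,0.5,0]},
    {"dp":[-0.0428,-0.13,-0.09],"turn":[-9.4,0.5,0]},
    {"dp":[-0.05,-0.175,-0.11],"turn":[-9.4,0.5,0]},
    {"dp":[-0.06,-0.22,-0.1],"turn":[-9.4,0.5,0]},
    {"dp":[-0.07,-0.265,-0.09],"turn":[-9.4,0.5,0]},
    {"dp":[-0.073,-0.31,-0.08],"turn":[-9.4,0.5,0]},
    {"dp":[-0.073,-0.35,-0.07],"turn":[-9.4,0.5,0]},
    {"dp":[-0.073,-0.3925,-0.06],"turn":[-9.4,0.5,0]},
    {"dp":[-0.073,-0.3925,-0.06],"turn":[-9.4,0.5,0]}
  ]
}}

```text
time: 25.2
tool_pos: [0.4681, -0.3346, 0.354]
tool_rot: [3.03, 1.56, 2.948]
contact_force: [-0.2, 0.4, -0.8]
opening: 0.0501
```

Run:
```python
from plan import *
st()
for n in('wrist','scene','side'): snap(n,n+'12')
a=load('side12')['p']; a=a[110:290,190:370]; cv2.imwrite('pics/side12c.png',cv2.resize(a,None,fx=3.3,fy=3.3,interpolation=cv2.INTER_CUBIC)[:,:,::-1])
X=cloud(load('wrist12'))
for (y0,y1) in [(-.345,-.275)]:
    M=(X[...,2]>.13)&(X[...,2]<.158)&(X[...,0]<.39)&(X[...,0]>.33)&(X[...,1]>y0)&(X[...,1]<y1)
    b=X[M];print('bar',len(b),b.min(0),b.max(0))
```

```text
{'time': 25.2, 'qpos': [-0.751, 0.388, 1.111, -0.006, 1.652, -0.668], 'qvel': [0.072, -0.049, 0.059, 0.038, 0.015, 0.05], 'joint_efforts': [-1.477, -48.36, -28.282, -0.257, 0.08, -0.522], 'tool_pos': [0.468, -0.335, 0.354], 'tool_rot': [3.03, 1.56, 2.948], 'contact_force': [-0.206, 0.396, -0.826], 'torque': [-0.01, -0.07, -0.018], 'opening': 0.05}
bar 489 [ 0.36630173 -0.34459984  0.14357884] [ 0.38934658 -0.27502187  0.157929  ]
```

View pics/wrist12.png

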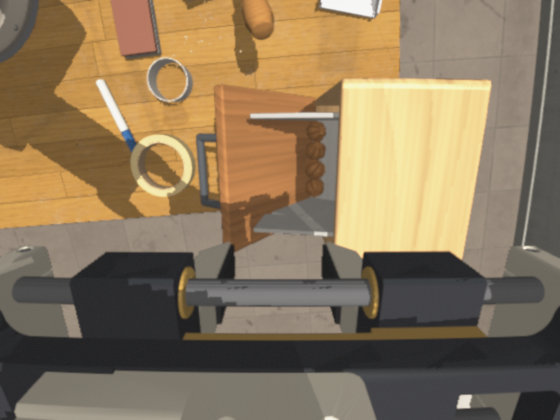

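View pics/scene12.png

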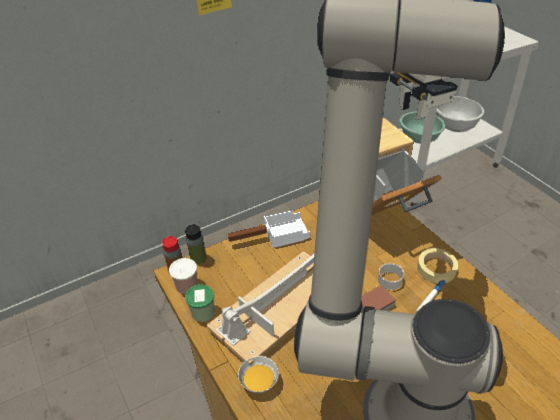

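View pics/side12c.png

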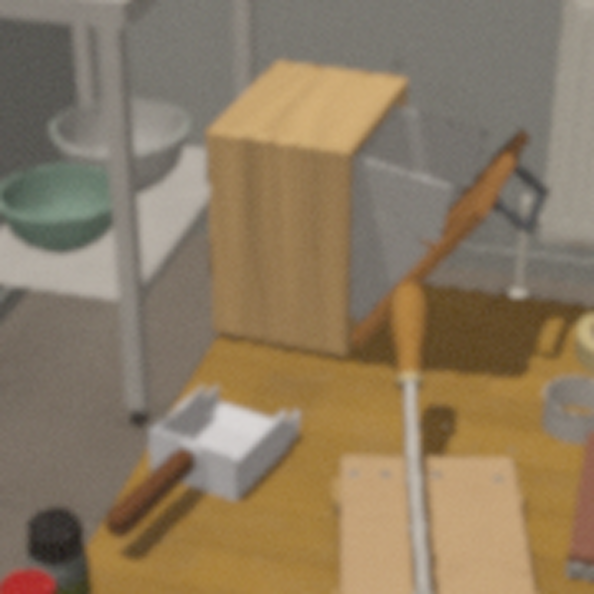

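All four walnuts are in a row on the hopper floor, at about (316,130), (316,150), (316,170) and (315,188) in the wrist view. The scoop is empty and flat on the worktop, the bin is at its stop, and nothing else has moved. I'll let the arm settle, then hand in.

Call:
{"api": "move_arm", "payload": {
  "deltas": [
    {"dp":[0,0,0],"turn":[0,0,0]},
    {"dp":[0,0,0],"turn":[0,0,0]},
    {"dp":[0,0,0],"turn":[0,0,0]}
  ]
}}

```text
time: 25.65
tool_pos: [0.4697, -0.329, 0.3574]
tool_rot: [-3.139, 1.564, 3.068]
contact_force: [-0.3, -0.5, 0.6]
opening: 0.05
```

```bash
python3 -c "
from h import *
st(); print(robot.hand_in())"
```

```text
{'time': 25.65, 'qpos': [-0.742, 0.381, 1.113, -0.004, 1.653, -0.667], 'qvel': [-0.005, 0.004, -0.005, -0.001, 0.0, -0.001], 'joint_efforts': [-0.045, -47.236, -26.591, 0.019, 0.103, 0.002], 'tool_pos': [0.47, -0.329, 0.357], 'tool_rot': [-3.139, 1.564, 3.068], 'contact_force': [-0.314, -0.535, 0.625], 'torque': [0.013, -0.111, -0.055], 'opening': 0.05}
the job is handed in; nothing more can be done
None
```

The job is done and handed in at 25.65 s. I pulled the bin open by its bar and eased it onto its stop at about 0.62 rad, with a final 13 N push to seat it. I then tipped the scoop over the hopper mouth and set it back where it came from.

**Last checks before handing in:**
- **Walnuts:** the wrist picture shows all four on the hopper floor.
- **Bin:** it is still at its stop; the bar is at the same place as when I released it.
- **Scoop:** it is empty, flat and upright on the worktop.
- **Other objects:** the slicer and jars look as they did at the start; I compared these by eye only.
- **Robot:** it was clear of everything and at rest.

No check failed. The only disagreement was in the cabinet's yaw: two estimates gave 2.7° and 4.9°. I used about 4.4°, and the grasp and pour both worked.

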